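# Load the hinged silk screen and leave it at flooding height

## Task

Swing the hinged silk screen up to about 75 degrees from level, where its stiff hinge holds it, and then lay all the wooden blanks from the table flat in the two trays under it, side by side and none on another: round ones in the tray with the round sample on its lip, square ones in the tray with the square sample. When all are in, lower the screen to about 20 degrees above level, ready for flooding with ink, and leave it standing there. Move the screen smoothly, never past upright, and leave the tape, squeegee, jars, brush and scissors where they are.

Things in the scene. Friction and masses are not known exactly. Their poses are not given: they have to be found in the camera images.
- station: the printing station: plywood bed 340 x 370 x 20 mm, fixed to the table, moved and turned a little from start to start. Origin: on the table under the bed, 15 mm nearer the robot than the bed's middle; x axis points away from the robot to the hinge edge, y to the left, z up
- screen_hinge (a point): the screen's hinge axis, halfway along it: at (155, 0, 55) mm in the station's frame; the axis runs along the station's y, at the edge of the bed far from the robot
- screen_bar (a point): middle of the lifting handle: a round steel bar, 12 mm thick, 140 mm long, along the station's y, parallel to the screen's front edge and 45 mm from it (bar centre to wood), held by thin arms at both ends. 295 mm from the hinge axis and, with the screen level, 12.5 mm above it (67.5 mm above the table). Free all round; pinch it from above
- screen (a joint): silk screen angle, rad: 0 level over the trays, grows as the handle edge rises (1.57 upright, stop 1.95); starts at 0 to 0.14. Wooden frame 250 x 360 x 25 mm with clear mesh across its underside, which passes through the hinge axis; 0.5 kg. Stiff hinge, stays where it is left: about 6 to 7 N at the bar lifts it, 2 to 4 N pushes it down
- tray_round: grey tray fixed on the bed, a small round sample (26 mm across) in dark wood as part of its front lip. Outside 120 (x) x 160 (y) x 16 mm, inside 110 x 150, floor and walls 5 thick; lip 28 mm towards the robot, 14 high with its sample. Origin: centre of its underside, 20 mm above the table; at x -30, y +-83 mm in the station's frame, axes alike; which tray is left changes
- tray_square: grey tray fixed on the bed, a small square sample (23 mm wide) in dark wood as part of its front lip. Outside 120 (x) x 160 (y) x 16 mm, inside 110 x 150, floor and walls 5 thick; lip 28 mm towards the robot, 14 high with its sample. Origin: centre of its underside, 20 mm above the table; at x -30, y +-83 mm in the station's frame, axes alike; which tray is left changes
- disc0: round wooden blank, 40 mm in diameter, 14 mm thick; about 25 g; starts flat on the table beside the station, may be absent. Origin: centre of the solid; z is across the thickness
- disc1: round wooden blank, 40 mm in diameter, 14 mm thick; about 25 g; starts flat on the table beside the station, may be absent. Origin: centre of the solid; z is across the thickness
- disc2: round wooden blank, 40 mm in diameter, 14 mm thick; about 25 g; starts flat on the table beside the station, may be absent. Origin: centre of the solid; z is across the thickness
- square0: square wooden blank, 36 x 36 mm, 14 mm thick, its sides along x and y; about 25 g; starts flat on the table beside the station, may be absent. Origin: centre of the solid; z is across the thickness
- square1: square wooden blank, 36 x 36 mm, 14 mm thick, its sides along x and y; about 25 g; starts flat on the table beside the station, may be absent. Origin: centre of the solid; z is across the thickness
- square2: square wooden blank, 36 x 36 mm, 14 mm thick, its sides along x and y; about 25 g; starts flat on the table beside the station, may be absent. Origin: centre of the solid; z is across the thickness
- tape: bystander: tape roll lying flat, 92 mm across, 24 mm high; origin under its centre
- squeegee: bystander: squeegee lying flat, 200 mm long along its y, 22 mm high; origin under its wooden grip
- ink: bystander: ink jar, 64 mm across, 60 mm high; origin under its centre
- pot: bystander: pot, 60 mm across, 55 mm high; origin under its centre
- brush: bystander: paint brush lying flat, 200 mm long along its x; origin under its middle
- scissors: bystander: scissors lying flat, 170 mm long along its x, 11 mm high; origin under the pivot
Not all that is in view belongs to the job. What is shaped like the square2 but black or white is not meant. Leave any purple look-alike of the disc1 alone.

How it is judged (in metres and radians):
On the way, in this order (a step that is already met when the one before it is completed fails the run):
1. the screen stands at 75 degrees, within 8 (value of joint screen between 1.17 and 1.45 rad and velocity of joint screen between -0.05 and 0.05 rad/s), for 0.5 s.
2. with the screen still up (60 to 90 degrees), every blank lies flat in its own tray (value of joint screen between 1.047 and 1.571 rad and x of disc0 in the frame of tray_round between -0.045 and 0.045 m and y of disc0 in the frame of tray_round between -0.065 and 0.065 m and z of disc0 in the frame of tray_round between 0.005 and 0.017 m and angle between the z axis of each of disc0, disc1, disc2 and the z axis of tray_round, either way round below 0.15 rad and x of disc1 in the frame of tray_round between -0.045 and 0.045 m and y of disc1 in the frame of tray_round between -0.065 and 0.065 m and z of disc1 in the frame of tray_round between 0.005 and 0.017 m and x of disc2 in the frame of tray_round between -0.045 and 0.045 m and y of disc2 in the frame of tray_round between -0.065 and 0.065 m and z of disc2 in the frame of tray_round between 0.005 and 0.017 m and x of square0 in the frame of tray_square between -0.045 and 0.045 m and y of square0 in the frame of tray_square between -0.065 and 0.065 m and z of square0 in the frame of tray_square between 0.005 and 0.017 m and angle between the z axis of each of square0, square1, square2 and the z axis of tray_square, either way round below 0.15 rad and x of square1 in the frame of tray_square between -0.045 and 0.045 m and y of square1 in the frame of tray_square between -0.065 and 0.065 m and z of square1 in the frame of tray_square between 0.005 and 0.017 m and x of square2 in the frame of tray_square between -0.045 and 0.045 m and y of square2 in the frame of tray_square between -0.065 and 0.065 m and z of square2 in the frame of tray_square between 0.005 and 0.017 m and linear speed of each of disc0, disc1, disc2, square0, square1, square2 below 0.02 m/s), for 0.3 s.
3. the screen is lowered to 20 degrees, within 7 (value of joint screen between 0.227 and 0.471 rad and velocity of joint screen between -0.05 and 0.05 rad/s), for 0.3 s.
At the end, for the whole second after the job is handed in: The screen stands still at 20 degrees, within 7 (0.227 to 0.471 rad), and every blank that is present lies flat and still on the floor of the tray with its own shape of sample (its centre within 45 mm in x and 65 mm in y of the tray's centre, tilted less than 0.15 rad, none on top of another) (all of step 3 and x of disc0 in the frame of tray_round between -0.045 and 0.045 m and y of disc0 in the frame of tray_round between -0.065 and 0.065 m and z of disc0 in the frame of tray_round between 0.005 and 0.017 m and angle between the z axis of each of disc0, disc1, disc2 and the z axis of tray_round, either way round below 0.15 rad and x of disc1 in the frame of tray_round between -0.045 and 0.045 m and y of disc1 in the frame of tray_round between -0.065 and 0.065 m and z of disc1 in the frame of tray_round between 0.005 and 0.017 m and x of disc2 in the frame of tray_round between -0.045 and 0.045 m and y of disc2 in the frame of tray_round between -0.065 and 0.065 m and z of disc2 in the frame of tray_round between 0.005 and 0.017 m and x of square0 in the frame of tray_square between -0.045 and 0.045 m and y of square0 in the frame of tray_square between -0.065 and 0.065 m and z of square0 in the frame of tray_square between 0.005 and 0.017 m and angle between the z axis of each of square0, square1, square2 and the z axis of tray_square, either way round below 0.15 rad and x of square1 in the frame of tray_square between -0.045 and 0.045 m and y of square1 in the frame of tray_square between -0.065 and 0.065 m and z of square1 in the frame of tray_square between 0.005 and 0.017 m and x of square2 in the frame of tray_square between -0.045 and 0.045 m and y of square2 in the frame of tray_square between -0.065 and 0.065 m and z of square2 in the frame of tray_square between 0.005 and 0.017 m and linear speed of each of disc0, disc1, disc2, square0, square1, square2 below 0.02 m/s); the robot touches nothing.
It fails at once if the screen is pushed past upright (more than 97 degrees) (value of joint screen above 1.7 rad).
It fails at once if the screen is flung or dropped (faster than 2 rad/s) (velocity of joint screen above 2 rad/s or velocity of joint screen below -2 rad/s).
It fails at once if tape, squeegee, a jar, brush or scissors moved more than 5 cm (distance of any of tape, squeegee, ink, pot, brush, scissors from where it was at the start of the episode above 0.05 m).
Of disc0, disc1, disc2, square0, square1, square2 only 4 to 6 are there at a start; the rules pass over those that are not, and their reading is None.
At some moment in a run one of disc0, disc1, disc2, square0, square1, square2 may be knocked a few centimetres aside while the robot is not near it.
Once in a run the grip may slacken for a moment while it holds something.
It also fails if it takes over 208 s, if anything falls off the work surface, if the arm or the gripper's body presses on something with over 40 N, if the wrist force passes 120 N, or if a joint passes its speed limit or range.

## Robot

A 7-joint arm with a two-finger parallel gripper is mounted at the origin on the work surface. World frame = base frame: x ahead of the robot, y to its left, z up, the work surface at z = 0. Lengths are in m, angles in degrees, forces in N, time in s.
With the tool pointing down it reaches from about 0.425 to 0.8 m from the base axis. Payload 8.3 kg.
Tool frame: the origin (TCP) lies on the centre line of the jaws, within the pads' length; the fingertips stand r.tcp_to_tips ahead of it and the grasp point (between the pads) lies 6 mm ahead of it (r.tcp_to_tips is the distance from the TCP to the fingertips, in m); z points along the fingers, y is the line along which they close (so a half turn about z gives the same grasp; the last joint's range is limited). The gripper opens to 85 mm and grips with 20 to 120 N. Pads are 22 mm wide; open, the fingers measure 114 mm over their backs; the gripper's body (76 mm by 85 mm) begins 54 mm behind the grasp point. The pads swing forward as they close: fully open they stand 13 mm farther back than shut.
Start: joints at [-74.02, 21.967, 0.94, 78.501, -0.361, 79.538, -2.664], TCP at [0.209, 0.589, 0.256] pointing down, gripper open.
Joint ranges: [-169.22, 169.22], [-14.56, 117.87], [-87.37, 89.26], [10.42, 133.3], [-82.24, 262.24], [0.94, 117.77], [-172.7, 172.7]. Speed limits (degrees/s): [136.94, 136.94, 172.46, 172.46, 180, 180, 180].

## Interface

Orientations are given as a 3x3 rotation matrix whose columns are the frame's x, y, z axes.
In Python, from cell import r gives the robot as it stands.
- The arm moves only by the tool drive_tool, never from a script. Its argument "moves" is a list of rows, each an object with "claw": the closure, from 0 (fully open) to 1 (shut); "dp": the shift along the tool's x, y, z in mm, a list of three; "turn": the turn, a rotation vector about the tool's x, y, z in degrees, a list of three. In form: [{"claw": claw, "dp": [x, y, z], "turn": [rx, ry, rz]}, ...]. A call has 1 to 12 rows; each row is the pose to reach, as a shift and turn from the pose commanded when the call began, along the tool's axes at that moment; what a row does not reach only later rows make up. A row lasts 1/12 s, in which the tool goes at most 41.7 mm and 7.16 degrees, less where a joint would pass 70% of its speed; a pose out of reach is approached as far as the arm can. A call with a gripper value outside its range is refused whole. The fingers move at their own pace and stop on an object; the grip force is fixed at half the most. Time passes only in rows, so rows that repeat a pose let the fingers close. It gives the time, the measured TCP pose, the force, the opening and the grip force at its end, in the units of the state.
- r.observe(): the state, without advancing time (a new reading comes with each control period).
- r.read_camera(name): name is "scene" or "top" or "wrist"; returns (picture, depth): 480x640x3 uint8, blue, green, red; 480x640 float32, m along the optical axis (not along the pixel's ray), 0 where there is no reading.
- r.camera_params(name): a dict with "camera_matrix" (3x3 intrinsics, pixels), "pose" (4x4, takes a point from camera to world coordinates). Camera axes: x right, y down, z forward; pixel columns grow to the right and rows downward; lengths in m; the calibration is good to about 2 mm. A picture is of the moment at which its call begins: read the wrist's pose just before it. camera_params takes no time and is no camera call; for the wrist camera it gives the pose at the moment of the call.
- r.hand_in(): hands the job in; it is judged then, once.
The state is a dict: "time_s": time; "qpos": joint angles; "joint_vel": joint speeds; "effort": joint torques, N m; "position": TCP position; "tool_rot": TCP orientation; "contact_force": force on the tool from outside, world axes, zero at the start; "torque": the same for the moment, N m; "width": finger opening in m; "finger_force": force on a finger pad.
Only numpy, scipy, OpenCV 4.12 (cv2) and the standard library are available. Lean on these libraries where they do the work, as an engineer would, in place of code of your own. Each camera call takes 0.05 s, during which the arm holds its last target. There are 200 camera calls.

## Working session

There is one attempt and no reset: what is moved stays moved. The work goes in short steps, Python scripts to look and compute and a tool call to move; the robot and the scene stay as the last step left them, time stands still between calls to the robot, and variables do not carry over. Pictures are saved under pics/ and viewed, at most 14 in all, crops included, and the job is handed in when it is done.

Besides the shell and the picture viewer there is one more tool, called after "Call:" by a JSON object that holds its "name" and its "arguments", one argument or row to a line. drive_tool: Moves the arm, as the interface text tells. Its arguments: {"type":"object","properties":{"moves":{"type":"array"}},"required":["moves"]}

```bash
mkdir -p pics; ls
cat > h.py <<'E'
import numpy as np, cv2
from cell import r
def cam(n):
    P=r.camera_params(n); im,d=r.read_camera(n); return im,d,P['camera_matrix'],P['pose']
def world(d,K,T):
    v,u=np.mgrid[0:480,0:640]; c=np.stack([(u-K[0,2])/K[0,0]*d,(v-K[1,2])/K[1,1]*d,d],-1)
    return c@T[:3,:3].T+T[:3,3]
E
python3 - <<'E'
from h import *
for n in ('top','scene'):
    im,d,K,T=cam(n); cv2.imwrite(f'pics/{n}0.png',im); np.savez(f'{n}0.npz',im=im,d=d,K=K,T=T); print(n,K,T)
s=r.observe(); print(s, r.tcp_to_tips)
E
```

```text
pics
top [[544.5827171    0.         319.15873074]
 [  0.         544.5827171  234.71618994]
 [  0.           0.           1.        ]] [[-0.0059883  -0.98928929  0.14584525  0.40257899]
 [-0.99953689  0.01027314  0.02864394 -0.00611976]
 [-0.02983543 -0.14560617 -0.98889266  1.28951784]
 [ 0.          0.          0.          1.        ]]
scene [[470.19414542   0.         317.69077697]
 [  0.         470.19414542 241.73315027]
 [  0.           0.           1.        ]] [[ 0.72881008  0.45472184 -0.51192179  1.20104056]
 [ 0.68468677 -0.47708797  0.550991   -0.63936846]
 [ 0.00631592 -0.75207387 -0.65904855  0.85525108]
 [ 0.          0.          0.          1.        ]]
{'time_s': 0.1, 'qpos': array([-74.02100824,  22.01149059,   0.93795829,  78.55625477,
        -0.35981112,  79.53849121,  -2.66491281]), 'joint_vel': array([-0.10093612, -0.05641313, -0.06512146, -0.10655992,  0.04287697,
        0.07657618,  0.01899181]), 'effort': array([ 3.15663347e-03, -6.29130077e+01,  8.47237185e-01, -3.72758245e+01,
        1.65972370e-02,  1.04015996e-02, -5.88483067e-05]), 'position': array([0.20930886, 0.5884646 , 0.25535967]), 'tool_rot': array([[-9.42177576e-01,  3.35113562e-01, -5.61386049e-04],
       [ 3.35114029e-01,  9.42176017e-01, -1.71496405e-03],
       [-4.57832399e-05, -1.80392901e-03, -9.99998372e-01]]), 'contact_force': array([ 0.2386562 , -0.26506169, -0.15020334]), 'torque': array([-0.02588954,  0.01665776,  0.00239842]), 'finger_force': 0.0, 'width': 0.08545285845584905} 0.025
```

View pics/top0.png

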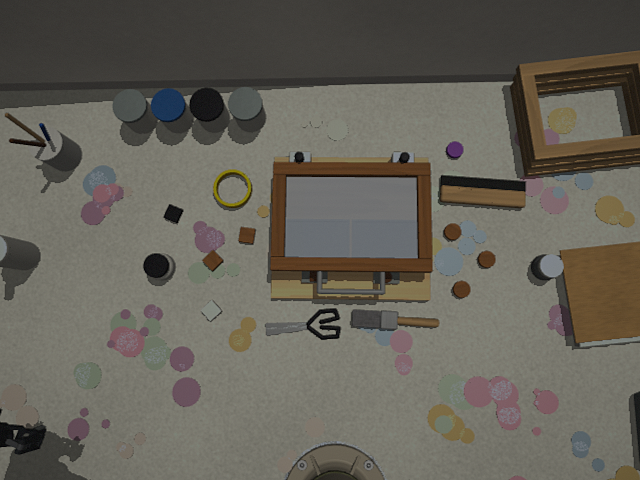

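View pics/scene0.png

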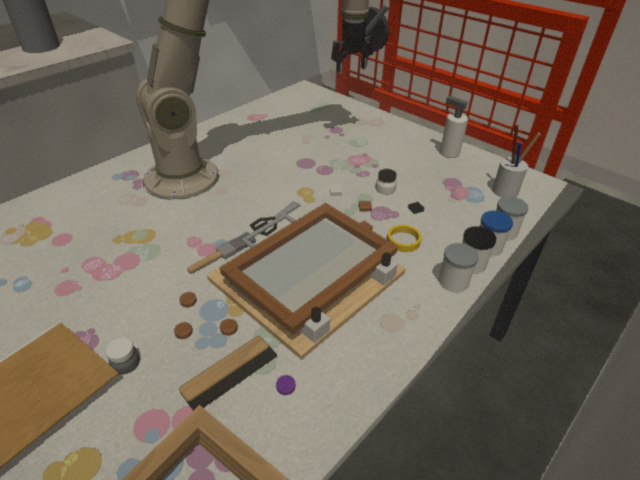

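The top picture shows 3 brown discs at (453,231), (486,259) and (461,289), and 2 brown squares at (247,235) and (213,260). The things they could be confused with are a purple disc (455,150), a black square (173,213), a white square (211,311) and paint blots. The handle is at about (350,292). I choose the brown ones and will measure them.

Run:
```python
from h import *
z=np.load('top0.npz'); im,d,K,T=[z[k] for k in('im','d','K','T')]; W=world(d,K,T)
hsv=cv2.cvtColor(im,cv2.COLOR_BGR2HSV)
for n,(u,v) in dict(d0=(453,231),d1=(486,259),d2=(461,289),s0=(247,235),s1=(213,260)).items():
    sl=np.s_[v-20:v+21,u-20:u+21]
    m=(np.abs(W[sl][...,2]-.014)<.005)&(hsv[sl][...,1]>100)
    m=m.astype(np.uint8); c=max(cv2.findContours(m,0,2)[0],key=cv2.contourArea)
    mm=np.zeros_like(m); cv2.drawContours(mm,[c],-1,1,-1)
    p=W[sl][mm>0]; box=cv2.minAreaRect((p[:,:2]*1000).astype(np.float32)); print(n,hsv[v,u],p.mean(0).round(4),np.round(box[0],1),np.round(box[1],1),round(box[2],1))
m=(W[...,2]>.012)&(W[...,2]<.028)&(hsv[...,1]>40); m[:, :265]=0;m[:,437:]=0;m[:150]=0;m[302:]=0
p=W[m]; box=cv2.minAreaRect((p[:,:2]*1000).astype(np.float32)); print('bed',box,cv2.boxPoints(box),np.median(p[:,2]))
# frame wood
m=(W[...,2]>.06)&(W[...,2]<.16); m[:,:268]=0;m[:,436:]=0;m[:161]=0;m[273:]=0
p=W[m];box=cv2.minAreaRect((p[:,:2]*1000).astype(np.float32)); print('screen',box)
A=np.c_[p[:,:2],np.ones(len(p))];print('plane',np.linalg.lstsq(A,p[:,2],rcond=None)[0])
for v in range(276,298,2): print(v,W[v,335:370:8].round(3).tolist())
big=cv2.resize(im[195:315,190:510],None,fx=2.5,fy=2.5,interpolation=cv2.INTER_CUBIC); cv2.imwrite('pics/crop1.png',big)
```

```text
d0 [ 14 162  85] [ 0.5959 -0.2831  0.0135] [ 595.3 -282.8] [36.6 36.2] 7.5
d1 [ 14 161  84] [ 0.5294 -0.3573  0.0199] [ 478.1 -189.1] [ 36.5 394.2] 17.1
d2 [ 13 158  84] [ 0.4605 -0.298   0.0139] [ 460.3 -298.2] [36.7 35.2] 42.2
s0 [ 14 163  83] [0.5925 0.2037 0.0139] [592.7 203.8] [35.5 34.6] 81.8
s1 [ 13 157  81] [0.5323 0.283  0.0199] [463.5 153.7] [339.6  41.7] 62.1
bed ((609.9044189453125, -43.18482971191406), (370.8300476074219, 341.2474670410156), 88.98490142822266) [[ 436.02267 -225.548  ]
 [ 777.21655 -231.5935 ]
 [ 783.78613  139.17834]
 [ 442.5923   145.22385]] 0.01993570084059826
screen ((626.0482177734375, -44.13710021972656), (360.9647216796875, 260.16351318359375), 89.08578491210938)
plane [-0.00618663 -0.00026233  0.07665403]
276 [[0.492, -0.006, 0.021], [0.492, -0.024, 0.019], [0.492, -0.043, 0.018], [0.492, -0.062, 0.019], [0.492, -0.08, 0.021]]
278 [[0.488, -0.006, 0.017], [0.488, -0.024, 0.016], [0.487, -0.043, 0.019], [0.487, -0.062, 0.017], [0.487, -0.08, 0.021]]
280 [[0.483, -0.006, 0.024], [0.483, -0.024, 0.013], [0.483, -0.043, 0.019], [0.483, -0.061, 0.018],
[... 310 characters left out ...]
024, 0.023], [0.469, -0.043, 0.019], [0.469, -0.061, 0.02], [0.468, -0.08, 0.019]]
288 [[0.464, -0.005, 0.023], [0.464, -0.024, 0.016], [0.464, -0.043, 0.017], [0.464, -0.061, 0.022], [0.464, -0.08, 0.019]]
290 [[0.457, -0.005, 0.083], [0.457, -0.023, 0.078], [0.457, -0.041, 0.074], [0.457, -0.058, 0.077], [0.457, -0.076, 0.081]]
292 [[0.453, -0.005, 0.078], [0.453, -0.023, 0.079], [0.452, -0.041, 0.078], [0.452, -0.058, 0.082], [0.452, -0.076, 0.08]]
294 [[0.451, -0.005, 0.017], [0.45, -0.024, 0.022], [0.45, -0.042, 0.019], [0.45, -0.061, 0.019], [0.45, -0.079, 0.021]]
296 [[0.446, -0.005, 0.019], [0.446, -0.024, 0.02], [0.446, -0.042, 0.018], [0.445, -0.061, 0.022], [0.445, -0.079, 0.023]]
```

View pics/crop1.png

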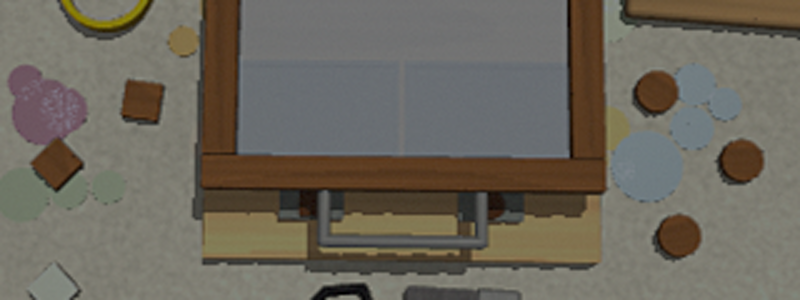

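The crop shows brown discs at crop (657,91), (742,160) and (679,236), and brown squares at (143,101) and (57,164). The white square is at (52,290). The bar runs at crop row 243, matching its expected height of about 0.073 m. Next I'll write a move helper and approach the bar.

```bash
cat >> h.py <<'E'
from scipy.spatial.transform import Rotation as R
ST=np.array([0.595,-0.0427]); YAW=-1.0
def st(x,y):
    a=np.radians(YAW); return ST+np.array([[np.cos(a),-np.sin(a)],[np.sin(a),np.cos(a)]])@[x,y]
def rot(yaw): # tool down, tool y at world yaw deg
    a=np.radians(yaw); y=np.array([np.cos(a),np.sin(a),0]); z=np.array([0,0,-1.]); return np.c_[np.cross(y,z),y,z]
def go(p,yaw,frm=None):
    """dp,turn from current (or frm=(pos,rot)) to target; yaw modulo 180"""
    s=r.observe(); P,Q=frm or (s['position'],s['tool_rot'])
    best=min((R.from_matrix(Q.T@rot(yaw+k)).as_rotvec(degrees=True) for k in(0,180)),key=np.linalg.norm)
    dp=Q.T@(np.array(p)-P)*1000
    print('dp',dp.round(1),'turn',best.round(1),'rows',round(max(np.linalg.norm(dp)/41.7,np.linalg.norm(best)/7.16),1)); return (np.array(p),Q@R.from_rotvec(best,degrees=True).as_matrix())
E
python3 - <<'E'
from h import *
go((.43,.27,.25),30); go((*st(-.14,0),.2),-1)
z=np.load('top0.npz'); im,d,K,T=[z[k] for k in('im','d','K','T')]; W=world(d,K,T);hsv=cv2.cvtColor(im,cv2.COLOR_BGR2HSV)
u,v=213,260; sl=np.s_[v-14:v+15,u-14:u+15]; m=((hsv[sl][...,1]>100)&(hsv[sl][...,0]<20)&(W[sl][...,2]>.008)).astype(np.uint8)
p=W[sl][m>0]; print(p.mean(0),cv2.minAreaRect((p[:,:2]*1000).astype(np.float32)))
u,v=486,259; sl=np.s_[v-14:v+15,u-14:u+15]; m=((hsv[sl][...,1]>100)&(W[sl][...,2]>.008));p=W[sl][m>0]; print(p.mean(0),cv2.minAreaRect((p[:,:2]*1000).astype(np.float32)))
E
```

```text
dp [-314.7 -226.1    5.8] turn [-0.1  0.  40.4] rows 9.3
dp [-442.2 -509.9   56.3] turn [-0.1  0.1 71.4] rows 16.2
[0.53144102 0.28166265 0.02561341] ((463.53778076171875, 153.73606872558594), (339.61407470703125, 41.73409652709961), 62.120574951171875)
[ 0.52937732 -0.35735999  0.01975906] ((475.6820373535156, -189.9923858642578), (37.265281677246094, 394.8656005859375), 17.864912033081055)
```

Call:
{"name": "drive_tool", "arguments": {
  "moves": [
    {"claw":0.4,"dp":[-315,-226,6],"turn":[0,0,40.4]},
    {"claw":0.4,"dp":[-315,-226,6],"turn":[0,0,40.4]},
    {"claw":0.4,"dp":[-315,-226,6],"turn":[0,0,40.4]},
    {"claw":0.4,"dp":[-315,-226,6],"turn":[0,0,40.4]},
    {"claw":0.4,"dp":[-315,-226,6],"turn":[0,0,40.4]},
    {"claw":0.4,"dp":[-315,-226,6],"turn":[0,0,40.4]},
    {"claw":0.4,"dp":[-315,-226,6],"turn":[0,0,40.4]},
    {"claw":0.4,"dp":[-315,-226,6],"turn":[0,0,40.4]},
    {"claw":0.4,"dp":[-315,-226,6],"turn":[0,0,40.4]},
    {"claw":0.4,"dp":[-315,-226,6],"turn":[0,0,40.4]},
    {"claw":0.4,"dp":[-315,-226,6],"turn":[0,0,40.4]}
  ]
}}

```text
time_s: 1.02
position: [0.4332, 0.2654, 0.2502]
tool_rot: [[-0.493, 0.87, 0.001], [0.87, 0.493, -0.001], [-0.001, -0.0, -1.0]]
contact_force: [-0.3, 0.4, 0.3]
width: 0.0511
finger_force: 0.0
```

Run:
```python
from h import *
s=r.observe(); print(s['position'],s['width'])
f=go((.456,-.0403,.15),-1); go((.456,-.0403,.072),-1,f)
```

```text
[0.4331626  0.26536339 0.25023785] 0.05106796234230539
dp [-277.1 -130.8  100.7] turn [ 0.   0.1 30.5] rows 7.7
dp [-0.  0. 78.] turn [-0.  0. -0.] rows 1.9
```

Call:
{"name": "drive_tool", "arguments": {
  "moves": [
    {"claw":0.5,"dp":[-277,-131,100],"turn":[0,0,30.5]},
    {"claw":0.5,"dp":[-277,-131,100],"turn":[0,0,30.5]},
    {"claw":0.5,"dp":[-277,-131,100],"turn":[0,0,30.5]},
    {"claw":0.5,"dp":[-277,-131,100],"turn":[0,0,30.5]},
    {"claw":0.5,"dp":[-277,-131,100],"turn":[0,0,30.5]},
    {"claw":0.5,"dp":[-277,-131,100],"turn":[0,0,30.5]},
    {"claw":0.5,"dp":[-277,-131,100],"turn":[0,0,30.5]},
    {"claw":0.5,"dp":[-277,-131,100],"turn":[0,0,30.5]},
    {"claw":0.5,"dp":[-277,-131,100],"turn":[0,0,30.5]},
    {"claw":0.5,"dp":[-277,-131,100],"turn":[0,0,30.5]}
  ]
}}

```text
time_s: 1.85
position: [0.455, -0.0361, 0.1496]
tool_rot: [[0.011, 1.0, -0.002], [1.0, -0.011, -0.0], [-0.0, -0.002, -1.0]]
contact_force: [0.5, 1.2, 0.5]
width: 0.0427
finger_force: 0.0
```

Run:
```python
from h import *
f=go((.455,-.0403,.076),-1)
im,d,K,T=cam('wrist'); cv2.imwrite('pics/w1.png',im)
```

```text
dp [-4.2  0.2 73.6] turn [-0.1  0.   0.3] rows 1.8
```

View pics/w1.png

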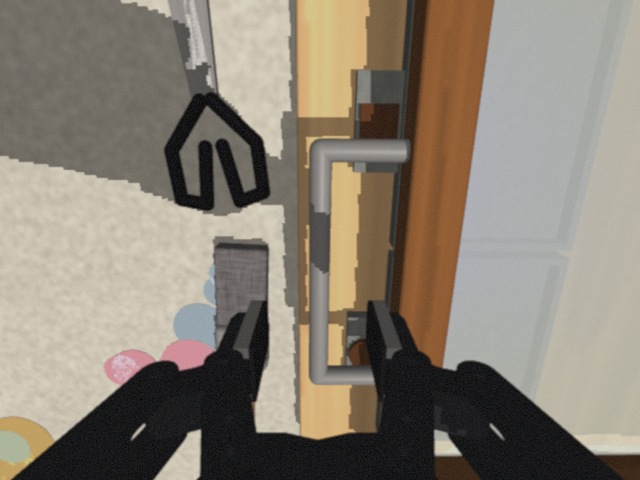

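The wrist view shows the bar at column 320, centred between the fingers, and the frame edge (column ~420) clear of the right finger. Descend and close.

Call:
{"name": "drive_tool", "arguments": {
  "moves": [
    {"claw":0.5,"dp":[-4,0,25],"turn":[0,0,0.3]},
    {"claw":0.5,"dp":[-4,0,50],"turn":[0,0,0.3]},
    {"claw":0.5,"dp":[-4,0,73],"turn":[0,0,0.3]},
    {"claw":0.5,"dp":[-4,0,73],"turn":[0,0,0.3]},
    {"claw":1,"dp":[-4,0,73],"turn":[0,0,0.3]},
    {"claw":1,"dp":[-4,0,73],"turn":[0,0,0.3]},
    {"claw":1,"dp":[-4,0,73],"turn":[0,0,0.3]},
    {"claw":1,"dp":[-4,0,73],"turn":[0,0,0.3]},
    {"claw":1,"dp":[-4,0,73],"turn":[0,0,0.3]},
    {"claw":1,"dp":[-4,0,73],"turn":[0,0,0.3]}
  ]
}}

```text
time_s: 2.73
position: [0.456, -0.0383, 0.078]
tool_rot: [[0.013, 1.0, 0.001], [1.0, -0.013, 0.001], [0.001, 0.001, -1.0]]
contact_force: [-2.5, 3.7, 2.4]
width: 0.0099
finger_force: 58.5
```

Run:
```python
from h import *
s=r.observe(); P=s['position']; print(P,s['width'],s['finger_force'],s['contact_force'])
# arc: bar relative to hinge; offset of TCP wrt bar ~ (0,+.006 z)
h=st(.155,0); L=.2953; ph=np.arctan2(.0125,.295)
Q=s['tool_rot']; bx=h[0]-L*np.cos(ph+.02); 
th0=np.arcsin((P[2]-.006-.055)/L)-ph; print('th0',th0,'bar x pred',h[0]-L*np.cos(th0+ph))
for th in np.linspace(th0,np.radians(77),37)[1:]:
    q=np.array([-L*(np.cos(th+ph)-np.cos(th0+ph)),0,L*(np.sin(th+ph)-np.sin(th0+ph))])
    a=np.radians(YAW); q=np.array([q[0]*np.cos(a),q[0]*np.sin(a),q[2]])
    print(round(np.degrees(th)),(Q.T@q*1000).round().astype(int).tolist())
```

```text
[ 0.45597848 -0.038267    0.07800677] 0.009876006902896924 58.485544323921204 [-2.54663993  3.7045397   2.37139714]
th0 0.015275840053700092 bar x pred 0.4551665222817198
3 [0, 1, -11]
5 [0, 2, -22]
7 [0, 4, -32]
9 [0, 6, -43]
11 [0, 8, -54]
14 [0, 11, -64]
16 [0, 14, -75]
18 [0, 18, -85]
20 [0, 22, -95]
22 [0, 26, -105]
24 [0, 31, -115]
26 [0, 36, -125]
28 [0, 41, -134]
30 [0, 47, -143]
33 [0, 53, -152]
35 [0, 60, -161]
37 [0, 66, -170]
39 [0, 73, -178]
41 [0, 81, -186]
43 [0, 88, -194]
45 [0, 96, -201]
47 [0, 105, -209]
50 [0, 113, -215]
52 [0, 122, -222]
54 [0, 131, -228]
56 [0, 140, -234]
58 [0, 149, -240]
60 [0, 159, -245]
62 [0, 169, -250]
64 [0, 178, -254]
66 [-1, 189, -258]
69 [-1, 199, -262]
71 [-1, 209, -265]
73 [-1, 220, -268]
75 [-1, 230, -271]
77 [-1, 241, -273]
```

Call:
{"name": "drive_tool", "arguments": {
  "moves": [
    {"claw":1,"dp":[0,1,-11],"turn":[0,0,0]},
    {"claw":1,"dp":[0,2,-22],"turn":[0,0,0]},
    {"claw":1,"dp":[0,4,-32],"turn":[0,0,0]},
    {"claw":1,"dp":[0,6,-43],"turn":[0,0,0]},
    {"claw":1,"dp":[0,8,-54],"turn":[0,0,0]},
    {"claw":1,"dp":[0,11,-64],"turn":[0,0,0]},
    {"claw":1,"dp":[0,14,-75],"turn":[0,0,0]},
    {"claw":1,"dp":[0,18,-85],"turn":[0,0,0]},
    {"claw":1,"dp":[0,22,-95],"turn":[0,0,0]},
    {"claw":1,"dp":[0,26,-105],"turn":[0,0,0]},
    {"claw":1,"dp":[0,31,-115],"turn":[0,0,0]},
    {"claw":1,"dp":[0,36,-125],"turn":[0,0,0]}
  ]
}}

```text
time_s: 3.73
position: [0.49, -0.039, 0.202]
tool_rot: [[0.013, 1.0, -0.005], [1.0, -0.013, 0.001], [0.001, -0.005, -1.0]]
contact_force: [-4.0, 4.2, -6.7]
width: 0.0099
finger_force: 58.4
```

Call:
{"name": "drive_tool", "arguments": {
  "moves": [
    {"claw":1,"dp":[0,5,-9],"turn":[0,0,0]},
    {"claw":1,"dp":[0,11,-18],"turn":[0,0,0]},
    {"claw":1,"dp":[0,17,-27],"turn":[0,0,0]},
    {"claw":1,"dp":[0,24,-36],"turn":[0,0,0]},
    {"claw":1,"dp":[0,30,-45],"turn":[0,0,0]},
    {"claw":1,"dp":[0,37,-53],"turn":[0,0,0]},
    {"claw":1,"dp":[0,45,-61],"turn":[0,0,0]},
    {"claw":1,"dp":[0,52,-69],"turn":[0,0,0]},
    {"claw":1,"dp":[0,60,-76],"turn":[0,0,0]},
    {"claw":1,"dp":[0,69,-84],"turn":[0,0,0]},
    {"claw":1,"dp":[0,77,-90],"turn":[0,0,0]},
    {"claw":1,"dp":[0,86,-97],"turn":[0,0,0]}
  ]
}}

```text
time_s: 4.73
position: [0.5743, -0.0407, 0.3022]
tool_rot: [[0.014, 1.0, -0.007], [1.0, -0.014, 0.003], [0.003, -0.007, -1.0]]
contact_force: [-26.0, 5.1, 24.3]
width: 0.01
finger_force: 59.4
```

Call:
{"name": "drive_tool", "arguments": {
  "moves": [
    {"claw":1,"dp":[0,9,-6],"turn":[0,0,0]},
    {"claw":1,"dp":[0,18,-12],"turn":[0,0,0]},
    {"claw":1,"dp":[0,27,-18],"turn":[0,0,0]},
    {"claw":1,"dp":[0,37,-23],"turn":[0,0,0]},
    {"claw":1,"dp":[0,47,-28],"turn":[0,0,0]},
    {"claw":1,"dp":[0,56,-32],"turn":[0,0,0]},
    {"claw":1,"dp":[0,67,-36],"turn":[0,0,0]},
    {"claw":1,"dp":[0,77,-40],"turn":[0,0,0]},
    {"claw":1,"dp":[0,87,-43],"turn":[0,0,0]},
    {"claw":1,"dp":[0,98,-46],"turn":[0,0,0]},
    {"claw":1,"dp":[0,108,-49],"turn":[0,0,0]},
    {"claw":1,"dp":[0,113,-50],"turn":[0,0,0]}
  ]
}}

```text
time_s: 5.73
position: [0.691, -0.0429, 0.3523]
tool_rot: [[0.014, 1.0, 0.002], [1.0, -0.014, -0.001], [-0.001, 0.002, -1.0]]
contact_force: [-7.2, 2.1, 11.1]
width: 0.0096
finger_force: 63.4
```

Run:
```python
from h import *
s=r.observe(); P=s['position']; h=st(.155,0); print(P,s['width'],s['contact_force'], np.degrees(np.arctan2(P[2]-.006-.055,h[0]-P[0]))-2.4)
im,d,K,T=cam('scene'); cv2.imwrite('pics/scene1.png',im)
```

```text
[ 0.69097176 -0.04290913  0.35230868] 0.00958140748853265 [-7.20308229  2.11040625 11.05065148] 76.14963987823762
```

View pics/scene1.png

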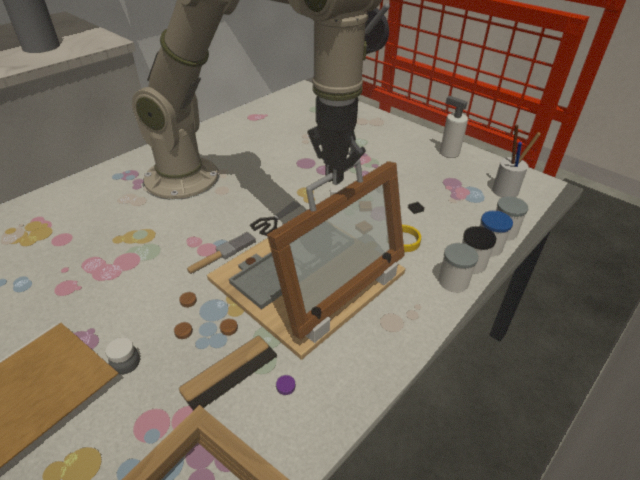

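The picture shows the screen standing near 76° with the bar still held at (335,185). All five blanks are unmoved. Release and rise.

Call:
{"name": "drive_tool", "arguments": {
  "moves": [
    {"claw":1,"dp":[0,0,0],"turn":[0,0,0]},
    {"claw":1,"dp":[0,0,0],"turn":[0,0,0]},
    {"claw":0.6,"dp":[0,0,0],"turn":[0,0,0]},
    {"claw":0.6,"dp":[0,0,0],"turn":[0,0,0]},
    {"claw":0.6,"dp":[0,0,0],"turn":[0,0,0]},
    {"claw":0.6,"dp":[0,0,0],"turn":[0,0,0]},
    {"claw":0.6,"dp":[0,0,-20],"turn":[0,0,0]},
    {"claw":0.6,"dp":[0,0,-40],"turn":[0,0,0]},
    {"claw":0.6,"dp":[0,0,-60],"turn":[0,0,0]},
    {"claw":0.6,"dp":[0,0,-60],"turn":[0,0,0]}
  ]
}}

```text
time_s: 6.62
position: [0.6909, -0.0426, 0.4136]
tool_rot: [[0.013, 1.0, 0.005], [1.0, -0.013, -0.001], [-0.001, 0.005, -1.0]]
contact_force: [-0.6, -0.4, 1.2]
width: 0.0344
finger_force: 0.0
```

Run:
```python
from h import *
s=r.observe(); print(s['position'],s['width'],s['contact_force'])
f=go((.60,-.10,.412),-1); f=go((.58,-.283,.25),-1)
```

```text
[ 0.69094183 -0.04262841  0.41355356] 0.03443174631591246 [-0.59237652 -0.35436044  1.23879173]
dp [-58.6 -90.2   1.1] turn [0.3 0.1 0.2] rows 2.6
dp [-241.6 -108.6  163.3] turn [0.3 0.1 0.2] rows 7.5
```

Call:
{"name": "drive_tool", "arguments": {
  "moves": [
    {"claw":0.3,"dp":[-30,-40,0],"turn":[0,0,0]},
    {"claw":0.3,"dp":[-60,-80,0],"turn":[0,0,0]},
    {"claw":0.3,"dp":[-90,-110,20],"turn":[0,0,0]},
    {"claw":0.3,"dp":[-242,-112,163],"turn":[0,0,0]},
    {"claw":0.3,"dp":[-242,-112,163],"turn":[0,0,0]},
    {"claw":0.3,"dp":[-242,-112,163],"turn":[0,0,0]},
    {"claw":0.3,"dp":[-242,-112,163],"turn":[0,0,0]},
    {"claw":0.3,"dp":[-242,-112,163],"turn":[0,0,0]},
    {"claw":0.3,"dp":[-242,-112,163],"turn":[0,0,0]},
    {"claw":0.3,"dp":[-242,-112,163],"turn":[0,0,0]},
    {"claw":0.3,"dp":[-242,-112,163],"turn":[0,0,0]}
  ]
}}

```text
time_s: 7.53
position: [0.5748, -0.283, 0.2456]
tool_rot: [[0.015, 1.0, -0.002], [1.0, -0.015, 0.0], [0.0, -0.002, -1.0]]
contact_force: [-0.2, 0.1, -0.4]
width: 0.0596
finger_force: 0.0
```

```bash
cat >> h.py <<'E'
def blanks(n,zr=(.008,.05)):
    im,d,K,T=cam(n); W=world(d,K,T); hsv=cv2.cvtColor(im,cv2.COLOR_BGR2HSV)
    m=((hsv[...,1]>110)&(hsv[...,0]<25)&(W[...,2]>zr[0])&(W[...,2]<zr[1])&(d>0)).astype(np.uint8)
    for c in cv2.findContours(m,0,2)[0]:
        mm=np.zeros_like(m); cv2.drawContours(mm,[c],-1,1,-1); p=W[(mm>0)&(m>0)]
        if len(p)<60: continue
        z=np.median(p[:,2]); p=p[abs(p[:,2]-z)<.008]
        b=cv2.minAreaRect((p[:,:2]*1000).astype(np.float32)); w=max(b[1])
        if w<60 and min(b[1])>20: print(n,'px',[int(c[:,0,k].mean()) for k in(0,1)],'ctr',np.round(b[0],1),'size',np.round(b[1],1),'ang',round(b[2],1),'z',z.round(4),'area',round(len(p)/w/w,2))
    return im
E
python3 - <<'E'
from h import *
print(r.observe()['position'])
cv2.imwrite('pics/w2.png',blanks('wrist')); cv2.imwrite('pics/t2.png',blanks('top'))
E
```

```text
[ 0.57479334 -0.28298336  0.24560708]
wrist px [246, 432] ctr [ 487.1 -544. ] size [27.5 30.8] ang 62.3 z 0.0349 area 0.25
wrist px [286, 425] ctr [ 530.8 -530.1] size [25.3 40.4] ang 82.8 z 0.0348 area 0.21
wrist px [276, 276] ctr [ 531.4 -358.3] size [38.3 36.8] ang 87.8 z 0.0138 area 0.69
wrist px [204, 220] ctr [ 462.4 -297.2] size [38.6 37.4] ang 46.9 z 0.014 area 0.8
wrist px [342, 205] ctr [ 597.  -282.4] size [37.3 37.8] ang 18.4 z 0.0138 area 0.84
wrist px [208, 18] ctr [ 489.7 -123.5] size [23.8 24.1] ang 87.4 z 0.0342 area 1.48
top px [385, 277] ctr [ 488.2 -122.9] size [22.7 22.8] ang 42.3 z 0.0337 area 0.17
top px [213, 263] ctr [532.8 285.1] size [35.9 33.9] ang 46.2 z 0.0136 area 0.17
top px [247, 234] ctr [592.9 203.8] size [35.4 35. ] ang 84.3 z 0.0144 area 0.17
top px [451, 231] ctr [ 595.5 -283. ] size [34.9 36.8] ang 33.4 z 0.0137 area 0.15
top px [421, 190] ctr [ 697.  -213.7] size [29.8 28.3] ang 79.5 z 0.0197 area 0.08
```

View pics/t2.png

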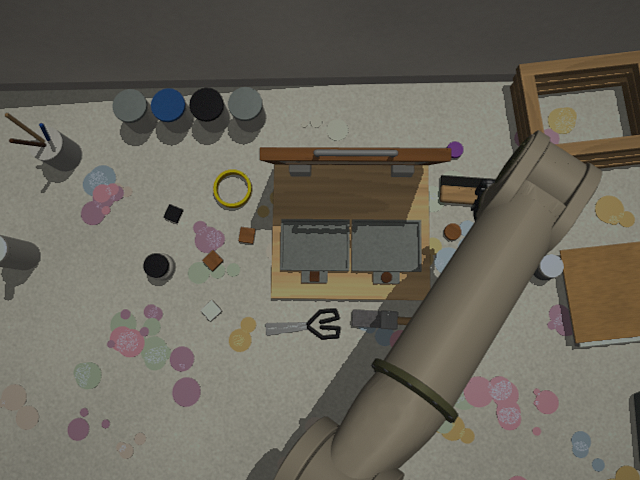

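The screen is up and the trays are uncovered at (314,247) and (385,247). The samples are at (314,277) and (387,278); I'll zoom in on them.

```bash
python3 - <<'E'
import cv2,numpy as np
im=cv2.imread('pics/t2.png'); a=cv2.resize(im[262:292,295:405],None,fx=6,fy=6,interpolation=cv2.INTER_CUBIC)
w=cv2.imread('pics/w2.png')
a=cv2.convertScaleAbs(a,alpha=2); w=cv2.resize(w,(480,360)); out=np.zeros((180+360,660,3),np.uint8); out[:180]=a; out[180:,:480]=w; cv2.imwrite('pics/crop2.png',out)
E
python3 - <<'E'
from h import *
f=go((.597,-.2825,.1),-1); go((.597,-.2825,.024),-1,f)
E
```

```text
dp [ -0.9  20.4 147.3] turn [ 0.1 -0.   0.3] rows 3.6
dp [-0.  0. 76.] turn [ 0. -0. -0.] rows 1.8
```

View pics/crop2.png

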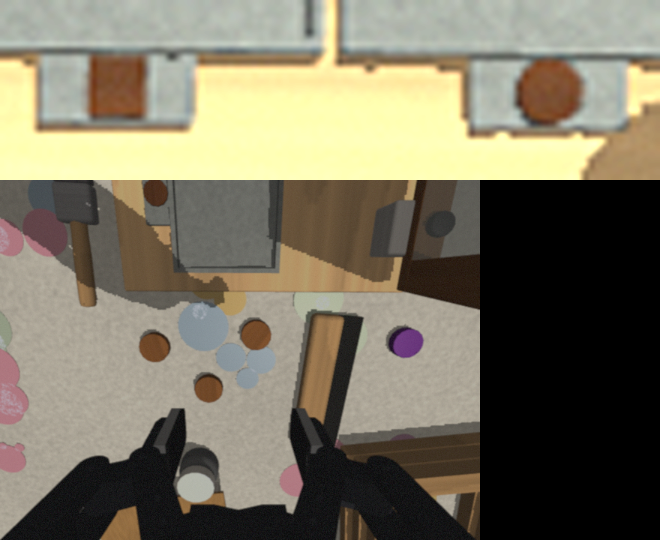

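The left tray has the square sample (118,87) and the right tray the round one (550,90). Picking disc A at (0.597,-0.2825).

Call:
{"name": "drive_tool", "arguments": {
  "moves": [
    {"claw":0.3,"dp":[-1,20,60],"turn":[0,0,0]},
    {"claw":0.3,"dp":[-1,20,110],"turn":[0,0,0]},
    {"claw":0.3,"dp":[-1,20,150],"turn":[0,0,0]},
    {"claw":0.3,"dp":[-1,20,180],"turn":[0,0,0]},
    {"claw":0.3,"dp":[-1,20,205],"turn":[0,0,0]},
    {"claw":0.3,"dp":[-1,20,223],"turn":[0,0,0]},
    {"claw":0.3,"dp":[-1,20,223],"turn":[0,0,0]},
    {"claw":0.3,"dp":[-1,20,223],"turn":[0,0,0]}
  ]
}}

```text
time_s: 8.3
position: [0.597, -0.2821, 0.024]
tool_rot: [[0.011, 1.0, 0.001], [1.0, -0.011, 0.0], [0.0, 0.001, -1.0]]
contact_force: [-0.9, 1.0, -0.1]
width: 0.0597
finger_force: 0.0
```

Call:
{"name": "drive_tool", "arguments": {
  "moves": [
    {"claw":1,"dp":[0,0,0],"turn":[0,0,0]},
    {"claw":1,"dp":[0,0,0],"turn":[0,0,0]},
    {"claw":1,"dp":[0,0,0],"turn":[0,0,0]},
    {"claw":1,"dp":[0,0,0],"turn":[0,0,0]},
    {"claw":1,"dp":[0,0,0],"turn":[0,0,0]},
    {"claw":1,"dp":[0,0,-40],"turn":[0,0,0]},
    {"claw":1,"dp":[0,0,-80],"turn":[0,0,0]},
    {"claw":1,"dp":[0,0,-80],"turn":[0,0,0]}
  ]
}}

```text
time_s: 8.97
position: [0.599, -0.2862, 0.1121]
tool_rot: [[0.013, 1.0, 0.011], [1.0, -0.013, -0.005], [-0.005, 0.011, -1.0]]
contact_force: [2.1, -2.1, 0.9]
width: 0.0377
finger_force: 60.3
```

Run:
```python
from h import *
for y in(-.083-.048,-.083,-.083+.048): print('slot',st(-.03,y))
x=st(-.03,-.083+.048); f=go((*x,.1),-1); go((*x,.05),-1,f)
```

```text
slot [ 0.5627183  -0.17315648]
slot [ 0.56355602 -0.12516379]
slot [ 0.56439373 -0.0771711 ]
dp [208.6 -37.5  10.7] turn [0.6 0.3 0.2] rows 5.1
dp [-0. -0. 50.] turn [ 0. -0.  0.] rows 1.2
```

Call:
{"name": "drive_tool", "arguments": {
  "moves": [
    {"claw":1,"dp":[205,-33,0],"turn":[0,0,0]},
    {"claw":1,"dp":[205,-33,0],"turn":[0,0,0]},
    {"claw":1,"dp":[205,-33,0],"turn":[0,0,0]},
    {"claw":1,"dp":[205,-33,0],"turn":[0,0,0]},
    {"claw":1,"dp":[205,-33,0],"turn":[0,0,0]},
    {"claw":1,"dp":[205,-33,0],"turn":[0,0,0]},
    {"claw":1,"dp":[205,-33,0],"turn":[0,0,0]},
    {"claw":1,"dp":[205,-33,25],"turn":[0,0,0]},
    {"claw":1,"dp":[205,-33,42],"turn":[0,0,0]},
    {"claw":1,"dp":[205,-33,53],"turn":[0,0,0]},
    {"claw":1,"dp":[205,-33,53],"turn":[0,0,0]},
    {"claw":1,"dp":[205,-33,53],"turn":[0,0,0]}
  ]
}}

```text
time_s: 9.97
position: [0.5652, -0.0802, 0.0504]
tool_rot: [[0.016, 1.0, 0.0], [1.0, -0.016, -0.001], [-0.001, 0.0, -1.0]]
contact_force: [0.9, 0.4, -0.6]
width: 0.0375
finger_force: 67.3
```

Call:
{"name": "drive_tool", "arguments": {
  "moves": [
    {"claw":0.4,"dp":[0,0,0],"turn":[0,0,0]},
    {"claw":0.4,"dp":[0,0,0],"turn":[0,0,0]},
    {"claw":0.4,"dp":[0,0,0],"turn":[0,0,0]},
    {"claw":0.4,"dp":[0,0,0],"turn":[0,0,0]},
    {"claw":0.4,"dp":[0,0,-30],"turn":[0,0,0]},
    {"claw":0.3,"dp":[0,0,-70],"turn":[0,0,0]},
    {"claw":0.3,"dp":[0,0,-100],"turn":[0,0,0]},
    {"claw":0.3,"dp":[0,0,-100],"turn":[0,0,0]}
  ]
}}

```text
time_s: 10.63
position: [0.5684, -0.0797, 0.157]
tool_rot: [[0.014, 1.0, 0.01], [1.0, -0.014, -0.0], [-0.0, 0.01, -1.0]]
contact_force: [1.3, -0.8, -0.3]
width: 0.0598
finger_force: 0.0
```

Run:
```python
from h import *
print(r.observe()['position'])
blanks('wrist');blanks('top')
f=go((.5314,-.358,.1),-1); go((.462,-.298,.1),-1)
```

```text
[ 0.5683867  -0.07968144  0.15698683]
wrist px [207, 300] ctr [ 490.  -122.3] size [25.  24.7] ang 53.2 z 0.034 area 1.3
wrist px [309, 242] ctr [564.9 -79.9] size [39.1 37.9] ang 87.8 z 0.0389 area 1.62
wrist px [417, 156] ctr [639.8 -20.4] size [21.  41.6] ang 3.9 z 0.0199 area 0.3
wrist px [179, 51] ctr [493.2  43. ] size [22.7 23.2] ang 88.0 z 0.0341 area 3.06
wrist px [475, 41] ctr [672.3  48.4] size [34.7 37.8] ang 87.5 z 0.0198 area 0.56
top px [460, 288] ctr [ 460.8 -297.7] size [35.6 35.4] ang 41.6 z 0.0142 area 0.16
top px [486, 260] ctr [ 529.5 -359.8] size [35.6 37.1] ang 89.8 z 0.014 area 0.15
top px [212, 261] ctr [532.6 284.6] size [35.5 33.7] ang 46.1 z 0.014 area 0.17
top px [245, 234] ctr [592.7 204.3] size [35.3 35.1] ang 83.5 z 0.0138 area 0.17
dp [-279.9  -31.    51.6] turn [ 0.2 -0.   0.2] rows 6.9
dp [-220.8 -101.2   51.4] turn [ 0.2 -0.   0.2] rows 6.0
```

Disc A lies flat in the round tray (top at z 0.039). Next is disc B at (0.530,-0.359).

Call:
{"name": "drive_tool", "arguments": {
  "moves": [
    {"claw":0.3,"dp":[-279,-30,0],"turn":[0,0,0]},
    {"claw":0.3,"dp":[-279,-30,0],"turn":[0,0,0]},
    {"claw":0.3,"dp":[-279,-30,0],"turn":[0,0,0]},
    {"claw":0.3,"dp":[-279,-30,0],"turn":[0,0,0]},
    {"claw":0.3,"dp":[-279,-30,0],"turn":[0,0,0]},
    {"claw":0.3,"dp":[-279,-30,0],"turn":[0,0,0]},
    {"claw":0.3,"dp":[-279,-30,20],"turn":[0,0,0]},
    {"claw":0.3,"dp":[-279,-30,60],"turn":[0,0,0]},
    {"claw":0.3,"dp":[-279,-30,90],"turn":[0,0,0]},
    {"claw":0.3,"dp":[-279,-30,90],"turn":[0,0,0]}
  ]
}}

```text
time_s: 11.57
position: [0.5267, -0.3545, 0.0519]
tool_rot: [[0.015, 1.0, -0.011], [1.0, -0.015, 0.007], [0.006, -0.011, -1.0]]
contact_force: [-0.6, 1.8, -1.5]
width: 0.0596
finger_force: 0.0
```

Run:
```python
from h import *
print(r.observe()['position'])
blanks('wrist')
f=go((.5304,-.359,.024),-1)
```

```text
[ 0.52672837 -0.35451137  0.05194099]
wrist px [327, 302] ctr [ 531.5 -359.1] size [37.8 39.2] ang 9.9 z 0.0139 area 3.13
wrist px [174, 181] ctr [ 462.6 -298. ] size [39.2 38.2] ang 3.1 z 0.014 area 4.28
dp [-4.   2.3 31.6] turn [-0.5 -0.3  0.2] rows 0.8
```

Call:
{"name": "drive_tool", "arguments": {
  "moves": [
    {"claw":0.3,"dp":[-2,1,20],"turn":[0,0,0]},
    {"claw":0.3,"dp":[-2,1,36],"turn":[0,0,0]},
    {"claw":0.3,"dp":[-2,1,36],"turn":[0,0,0]},
    {"claw":1,"dp":[-2,1,36],"turn":[0,0,0]},
    {"claw":1,"dp":[-2,1,36],"turn":[0,0,0]},
    {"claw":1,"dp":[-2,1,36],"turn":[0,0,0]},
    {"claw":1,"dp":[-2,1,36],"turn":[0,0,0]},
    {"claw":1,"dp":[-2,1,36],"turn":[0,0,0]}
  ]
}}

```text
time_s: 12.28
position: [0.5334, -0.3597, 0.0267]
tool_rot: [[0.013, 1.0, 0.003], [1.0, -0.013, -0.001], [-0.001, 0.003, -1.0]]
contact_force: [-1.2, 1.4, 8.0]
width: 0.0373
finger_force: 60.7
```

Run:
```python
from h import *
s=r.observe();print(s['position'],s['width'])
P=s['position'].copy(); P[2]+=.08; go((.563,-.127,.104),-1)
```

```text
[ 0.53344146 -0.3596743   0.0266827 ] 0.03733595235228188
dp [232.9  26.7 -77.5] turn [0.2 0.1 0.2] rows 5.9
```

Call:
{"name": "drive_tool", "arguments": {
  "moves": [
    {"claw":1,"dp":[0,0,-40],"turn":[0,0,0]},
    {"claw":1,"dp":[10,0,-80],"turn":[0,0,0]},
    {"claw":1,"dp":[233,27,-80],"turn":[0,0,0]},
    {"claw":1,"dp":[233,27,-80],"turn":[0,0,0]},
    {"claw":1,"dp":[233,27,-80],"turn":[0,0,0]},
    {"claw":1,"dp":[233,27,-80],"turn":[0,0,0]},
    {"claw":1,"dp":[233,27,-80],"turn":[0,0,0]},
    {"claw":1,"dp":[233,27,-80],"turn":[0,0,0]},
    {"claw":1,"dp":[233,27,-80],"turn":[0,0,0]},
    {"claw":1,"dp":[233,27,-80],"turn":[0,0,0]}
  ]
}}

```text
time_s: 13.12
position: [0.5631, -0.1249, 0.1052]
tool_rot: [[0.01, 1.0, 0.001], [1.0, -0.01, 0.0], [0.0, 0.001, -1.0]]
contact_force: [0.2, -1.1, 0.4]
width: 0.0377
finger_force: 60.3
```

Call:
{"name": "drive_tool", "arguments": {
  "moves": [
    {"claw":1,"dp":[0,0,25],"turn":[0,0,0]},
    {"claw":1,"dp":[0,0,42],"turn":[0,0,0]},
    {"claw":1,"dp":[0,0,53],"turn":[0,0,0]},
    {"claw":1,"dp":[0,0,53],"turn":[0,0,0]},
    {"claw":1,"dp":[0,0,53],"turn":[0,0,0]},
    {"claw":0.4,"dp":[0,0,53],"turn":[0,0,0]},
    {"claw":0.4,"dp":[0,0,53],"turn":[0,0,0]},
    {"claw":0.4,"dp":[0,0,53],"turn":[0,0,0]},
    {"claw":0.4,"dp":[0,0,53],"turn":[0,0,0]},
    {"claw":0.4,"dp":[0,0,20],"turn":[0,0,0]},
    {"claw":0.3,"dp":[0,0,-20],"turn":[0,0,0]},
    {"claw":0.3,"dp":[0,0,-47],"turn":[0,0,0]}
  ]
}}

```text
time_s: 14.12
position: [0.5628, -0.127, 0.1541]
tool_rot: [[0.014, 1.0, 0.001], [1.0, -0.014, -0.001], [-0.001, 0.001, -1.0]]
contact_force: [0.5, -0.1, 0.7]
width: 0.0601
finger_force: 0.0
```

Run:
```python
from h import *
print(r.observe()['position'])
blanks('wrist');blanks('top')
go((.4615,-.298,.06),-1)
```

```text
[ 0.56278439 -0.1270125   0.154145  ]
wrist px [463, 454] ctr [ 692.6 -337.3] size [56.4 24.3] ang 89.8 z 0.0216 area 0.28
wrist px [211, 238] ctr [ 490.  -122.4] size [24.9 23.4] ang 43.6 z 0.034 area 1.51
wrist px [314, 245] ctr [ 561.9 -127.4] size [39.  38.1] ang 89.6 z 0.0388 area 1.67
wrist px [318, 176] ctr [564.9 -80. ] size [38.6 37.7] ang 89.3 z 0.0389 area 1.97
top px [460, 288] ctr [ 460.6 -297.3] size [35.8 35.1] ang 53.2 z 0.0136 area 0.16
top px [213, 263] ctr [532.6 284.6] size [35.9 34. ] ang 45.5 z 0.0141 area 0.17
top px [246, 234] ctr [593.1 203.8] size [35.5 35.7] ang 80.5 z 0.0138 area 0.17
dp [-171.7 -102.2   96.1] turn [0.5 0.  0.2] rows 5.3
```

Call:
{"name": "drive_tool", "arguments": {
  "moves": [
    {"claw":0.3,"dp":[-172,-102,0],"turn":[0,0,0]},
    {"claw":0.3,"dp":[-172,-102,0],"turn":[0,0,0]},
    {"claw":0.3,"dp":[-172,-102,0],"turn":[0,0,0]},
    {"claw":0.3,"dp":[-172,-102,0],"turn":[0,0,0]},
    {"claw":0.3,"dp":[-172,-102,0],"turn":[0,0,0]},
    {"claw":0.3,"dp":[-172,-102,20],"turn":[0,0,0]},
    {"claw":0.3,"dp":[-172,-102,60],"turn":[0,0,0]},
    {"claw":0.3,"dp":[-172,-102,90],"turn":[0,0,0]},
    {"claw":0.3,"dp":[-172,-102,90],"turn":[0,0,0]},
    {"claw":0.3,"dp":[-172,-102,90],"turn":[0,0,0]}
  ]
}}

```text
time_s: 15.05
position: [0.4569, -0.2966, 0.0604]
tool_rot: [[0.014, 1.0, -0.004], [1.0, -0.014, 0.001], [0.001, -0.004, -1.0]]
contact_force: [-0.5, -0.0, 1.3]
width: 0.0598
finger_force: 0.0
```

Run:
```python
from h import *
print(r.observe()['position'])
blanks('wrist')
go((.462,-.2975,.025),-1)
```

```text
[ 0.45688447 -0.29656836  0.06040976]
wrist px [327, 286] ctr [ 461.8 -297.4] size [37.5 38.8] ang 3.4 z 0.0139 area 2.95
dp [ 0.   3.9 37.1] turn [-0.   0.   0.2] rows 0.9
```

Call:
{"name": "drive_tool", "arguments": {
  "moves": [
    {"claw":0.3,"dp":[-1,4,20],"turn":[0,0,0]},
    {"claw":0.3,"dp":[-1,4,36],"turn":[0,0,0]},
    {"claw":0.3,"dp":[-1,4,36],"turn":[0,0,0]},
    {"claw":1,"dp":[-1,4,36],"turn":[0,0,0]},
    {"claw":1,"dp":[-1,4,36],"turn":[0,0,0]},
    {"claw":1,"dp":[-1,4,36],"turn":[0,0,0]},
    {"claw":1,"dp":[-1,4,36],"turn":[0,0,0]},
    {"claw":1,"dp":[-1,4,36],"turn":[0,0,0]}
  ]
}}

```text
time_s: 15.77
position: [0.4632, -0.299, 0.0278]
tool_rot: [[0.014, 1.0, 0.003], [1.0, -0.014, -0.001], [-0.001, 0.003, -1.0]]
contact_force: [-1.3, 0.7, 4.6]
width: 0.0377
finger_force: 59.5
```

Run:
```python
from h import *
s=r.observe();print(s['position'],s['width'])
go((.562,-.1745,.105),-1)
```

```text
[ 0.46320698 -0.29896942  0.02782242] 0.03769977538744248
dp [125.7  97.3 -77. ] turn [0.2 0.1 0.2] rows 4.2
```

Call:
{"name": "drive_tool", "arguments": {
  "moves": [
    {"claw":1,"dp":[0,0,-40],"turn":[0,0,0]},
    {"claw":1,"dp":[10,0,-80],"turn":[0,0,0]},
    {"claw":1,"dp":[125,97,-80],"turn":[0,0,0]},
    {"claw":1,"dp":[125,97,-80],"turn":[0,0,0]},
    {"claw":1,"dp":[125,97,-80],"turn":[0,0,0]},
    {"claw":1,"dp":[125,97,-80],"turn":[0,0,0]},
    {"claw":1,"dp":[125,97,-80],"turn":[0,0,0]},
    {"claw":1,"dp":[125,97,-80],"turn":[0,0,0]},
    {"claw":1,"dp":[125,97,-80],"turn":[0,0,0]}
  ]
}}

```text
time_s: 16.52
position: [0.5606, -0.1756, 0.1066]
tool_rot: [[0.014, 1.0, 0.001], [1.0, -0.014, -0.001], [-0.001, 0.001, -1.0]]
contact_force: [-0.2, -0.8, 0.4]
width: 0.0374
finger_force: 60.2
```

Call:
{"name": "drive_tool", "arguments": {
  "moves": [
    {"claw":1,"dp":[0,0,25],"turn":[0,0,0]},
    {"claw":1,"dp":[0,0,42],"turn":[0,0,0]},
    {"claw":1,"dp":[0,0,53],"turn":[0,0,0]},
    {"claw":1,"dp":[0,0,53],"turn":[0,0,0]},
    {"claw":1,"dp":[0,0,53],"turn":[0,0,0]},
    {"claw":0.4,"dp":[0,0,53],"turn":[0,0,0]},
    {"claw":0.4,"dp":[0,0,53],"turn":[0,0,0]},
    {"claw":0.4,"dp":[0,0,53],"turn":[0,0,0]},
    {"claw":0.4,"dp":[0,0,53],"turn":[0,0,0]},
    {"claw":0.4,"dp":[0,0,20],"turn":[0,0,0]},
    {"claw":0.3,"dp":[0,0,-20],"turn":[0,0,0]},
    {"claw":0.3,"dp":[0,0,-47],"turn":[0,0,0]}
  ]
}}

```text
time_s: 17.52
position: [0.5612, -0.1751, 0.1553]
tool_rot: [[0.014, 1.0, 0.002], [1.0, -0.014, -0.001], [-0.001, 0.002, -1.0]]
contact_force: [1.5, -1.4, 0.3]
width: 0.0594
finger_force: 0.0
```

Run:
```python
from h import *
print(r.observe()['position'])
blanks('wrist');blanks('top')
go((.5927,.204,.15),-7); go((.5327,.2847,.06),46)
```

```text
[ 0.56115389 -0.17507254  0.15527549]
wrist px [461, 454] ctr [ 690.3 -386.9] size [21.6 55.3] ang 0.4 z 0.0216 area 0.24
wrist px [469, 341] ctr [ 688.8 -275.5] size [39.9 43. ] ang 82.4 z 0.0212 area 1.04
wrist px [204, 167] ctr [ 489.9 -122.6] size [24.2 23.8] ang 42.2 z 0.0341 area 1.86
top px [212, 263] ctr [532.7 284.9] size [36.4 33.6] ang 45.0 z 0.0138 area 0.17
top px [246, 234] ctr [592.3 204. ] size [35.6 35. ] ang 82.8 z 0.0142 area 0.17
dp [380.3  23.9   7.6] turn [0.5 0.1 6.2] rows 9.1
dp [460.3 -38.1  97. ] turn [  0.4   0.3 -46.8] rows 11.3
```

Call:
{"name": "drive_tool", "arguments": {
  "moves": [
    {"claw":0.3,"dp":[380,24,0],"turn":[0,0,6.2]},
    {"claw":0.3,"dp":[380,24,0],"turn":[0,0,6.2]},
    {"claw":0.3,"dp":[380,24,0],"turn":[0,0,6.2]},
    {"claw":0.3,"dp":[380,24,0],"turn":[0,0,6.2]},
    {"claw":0.3,"dp":[380,24,0],"turn":[0,0,6.2]},
    {"claw":0.3,"dp":[380,24,0],"turn":[0,0,6.2]},
    {"claw":0.3,"dp":[380,24,0],"turn":[0,0,6.2]},
    {"claw":0.3,"dp":[380,24,0],"turn":[0,0,6.2]},
    {"claw":0.3,"dp":[380,24,0],"turn":[0,0,6.2]},
    {"claw":0.3,"dp":[380,24,0],"turn":[0,0,6.2]},
    {"claw":0.3,"dp":[380,24,0],"turn":[0,0,6.2]}
  ]
}}

```text
time_s: 18.53
position: [0.5888, 0.2107, 0.1513]
tool_rot: [[0.114, 0.994, -0.001], [0.994, -0.114, 0.001], [0.001, -0.001, -1.0]]
contact_force: [-0.4, 0.1, 0.0]
width: 0.0597
finger_force: 0.0
```

Run:
```python
from h import *
print(r.observe()['position'])
blanks('wrist');im=blanks('top')
cv2.imwrite('pics/t3.png',cv2.convertScaleAbs(cv2.resize(im[140:310,200:470],None,fx=2.9,fy=2.9,interpolation=cv2.INTER_CUBIC),alpha=1.5))
go((.594,.204,.05),-7)
```

```text
[0.58880787 0.21069451 0.15129116]
wrist px [469, 463] ctr [705.3 -12.2] size [48.4 41.4] ang 85.4 z 0.0197 area 0.27
wrist px [332, 236] ctr [594.8 205.8] size [35.5 35.1] ang 82.1 z 0.0139 area 1.74
wrist px [225, 138] ctr [535.4 286. ] size [35.7 35.7] ang 44.8 z 0.014 area 2.25
top px [385, 277] ctr [ 488.1 -122.7] size [22.5 23. ] ang 43.7 z 0.0339 area 0.17
top px [246, 235] ctr [592.9 203.7] size [35. 36.] ang 82.3 z 0.0139 area 0.16
top px [421, 190] ctr [ 695.6 -212.2] size [28.5 29.7] ang 86.0 z 0.0198 area 0.08
dp [ -0.2   4.4 101.9] turn [-0.   0.1  0.1] rows 2.4
```

View pics/t3.png

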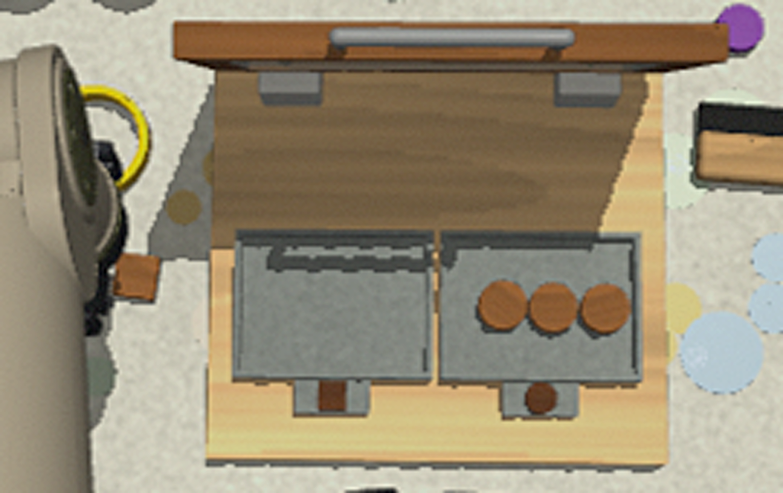

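The three discs lie side by side in the round tray at crop (503,305), (553,308) and (605,308). The square tray at (332,305) is empty. Descending on square 0.

Call:
{"name": "drive_tool", "arguments": {
  "moves": [
    {"claw":0.3,"dp":[0,4,35],"turn":[0,0,0]},
    {"claw":0.3,"dp":[0,4,75],"turn":[0,0,0]},
    {"claw":0.3,"dp":[0,4,105],"turn":[0,0,0]},
    {"claw":0.3,"dp":[0,4,126],"turn":[0,0,0]},
    {"claw":0.3,"dp":[0,4,126],"turn":[0,0,0]},
    {"claw":0.3,"dp":[0,4,126],"turn":[0,0,0]},
    {"claw":1,"dp":[0,4,126],"turn":[0,0,0]},
    {"claw":1,"dp":[0,4,126],"turn":[0,0,0]},
    {"claw":1,"dp":[0,4,126],"turn":[0,0,0]},
    {"claw":1,"dp":[0,4,126],"turn":[0,0,0]},
    {"claw":1,"dp":[0,4,126],"turn":[0,0,0]},
    {"claw":1,"dp":[0,4,126],"turn":[0,0,0]}
  ]
}}

```text
time_s: 19.63
position: [0.5953, 0.2045, 0.0286]
tool_rot: [[0.122, 0.993, 0.003], [0.993, -0.122, 0.001], [0.001, 0.003, -1.0]]
contact_force: [-1.6, -2.1, 8.4]
width: 0.0345
finger_force: 60.5
```

Run:
```python
from h import *
s=r.observe();print(s['position'],s['width'])
for y in (.083-.04,.083+.03): print(st(-.03,y)); go((*st(-.03,y),.105),-1)
```

```text
[0.59530479 0.20448582 0.02863135] 0.03446012088084606
[0.56575502 0.00081702]
dp [-205.6   -4.3  -76.7] turn [ 0.2 -0.1 -6. ] rows 5.3
[0.56697669 0.07080636]
dp [-136.   -11.6  -76.6] turn [ 0.2 -0.1 -6. ] rows 3.8
```

Call:
{"name": "drive_tool", "arguments": {
  "moves": [
    {"claw":1,"dp":[0,0,-40],"turn":[0,0,0]},
    {"claw":1,"dp":[-10,0,-80],"turn":[0,0,0]},
    {"claw":1,"dp":[-205,-4,-80],"turn":[0,0,-6]},
    {"claw":1,"dp":[-205,-4,-80],"turn":[0,0,-6]},
    {"claw":1,"dp":[-205,-4,-80],"turn":[0,0,-6]},
    {"claw":1,"dp":[-205,-4,-80],"turn":[0,0,-6]},
    {"claw":1,"dp":[-205,-4,-80],"turn":[0,0,-6]},
    {"claw":1,"dp":[-205,-4,-80],"turn":[0,0,-6]},
    {"claw":1,"dp":[-205,-4,-80],"turn":[0,0,-6]},
    {"claw":1,"dp":[-205,-4,-80],"turn":[0,0,-6]}
  ]
}}

```text
time_s: 20.47
position: [0.5654, 0.0024, 0.107]
tool_rot: [[0.017, 1.0, 0.001], [1.0, -0.017, 0.001], [0.001, 0.001, -1.0]]
contact_force: [-0.4, 0.5, -0.7]
width: 0.034
finger_force: 60.0
```

Call:
{"name": "drive_tool", "arguments": {
  "moves": [
    {"claw":1,"dp":[0,0,25],"turn":[0,0,0]},
    {"claw":1,"dp":[0,0,42],"turn":[0,0,0]},
    {"claw":1,"dp":[0,0,53],"turn":[0,0,0]},
    {"claw":1,"dp":[0,0,53],"turn":[0,0,0]},
    {"claw":1,"dp":[0,0,53],"turn":[0,0,0]},
    {"claw":0.4,"dp":[0,0,53],"turn":[0,0,0]},
    {"claw":0.4,"dp":[0,0,53],"turn":[0,0,0]},
    {"claw":0.4,"dp":[0,0,53],"turn":[0,0,0]},
    {"claw":0.4,"dp":[0,0,53],"turn":[0,0,0]},
    {"claw":0.4,"dp":[0,0,20],"turn":[0,0,0]},
    {"claw":0.3,"dp":[0,0,-20],"turn":[0,0,0]},
    {"claw":0.3,"dp":[0,0,-47],"turn":[0,0,0]}
  ]
}}

```text
time_s: 21.47
position: [0.5655, 0.0011, 0.1561]
tool_rot: [[0.018, 1.0, 0.001], [1.0, -0.018, -0.0], [-0.0, 0.001, -1.0]]
contact_force: [2.2, 0.2, -0.5]
width: 0.0601
finger_force: 0.0
```

Run:
```python
from h import *
print(r.observe()['position'])
blanks('wrist');blanks('top')
f=go((.534,.285,.15),45);go((.534,.285,.15),-45)
```

```text
[0.56548677 0.00113357 0.1560805 ]
wrist px [466, 451] ctr [ 700.1 -207.9] size [25.6 33. ] ang 14.1 z 0.0197 area 0.24
wrist px [308, 237] ctr [565.    4.2] size [36.2 35. ] ang 88.2 z 0.0389 area 2.03
wrist px [444, 244] ctr [657.4  -1.2] size [56.3 29.7] ang 86.4 z 0.0198 area 0.16
wrist px [205, 180] ctr [493.1  43.6] size [22.1 23.5] ang 88.9 z 0.034 area 2.05
wrist px [422, 38] ctr [630.2 129.2] size [24.8 46.7] ang 88.6 z 0.0199 area 0.46
top px [385, 277] ctr [ 488.1 -122.9] size [22.5 22.9] ang 44.1 z 0.0337 area 0.17
top px [213, 262] ctr [532.8 284.7] size [36.6 34. ] ang 45.3 z 0.0139 area 0.16
top px [421, 191] ctr [ 696.1 -213.6] size [29.7 27.2] ang 78.4 z 0.02 area 0.1
dp [283.2 -39.1   8.8] turn [  0.5   0.1 -46. ] rows 6.9
dp [283.2 -39.1   8.8] turn [ 0.4 -0.3 44. ] rows 6.9
```

Call:
{"name": "drive_tool", "arguments": {
  "moves": [
    {"claw":0.3,"dp":[283,-39,0],"turn":[0,0,44]},
    {"claw":0.3,"dp":[283,-39,0],"turn":[0,0,44]},
    {"claw":0.3,"dp":[283,-39,0],"turn":[0,0,44]},
    {"claw":0.3,"dp":[283,-39,0],"turn":[0,0,44]},
    {"claw":0.3,"dp":[283,-39,0],"turn":[0,0,44]},
    {"claw":0.3,"dp":[283,-39,0],"turn":[0,0,44]},
    {"claw":0.3,"dp":[283,-39,0],"turn":[0,0,44]},
    {"claw":0.3,"dp":[283,-39,0],"turn":[0,0,44]},
    {"claw":0.3,"dp":[283,-39,50],"turn":[0,0,44]},
    {"claw":0.3,"dp":[283,-39,90],"turn":[0,0,44]},
    {"claw":0.3,"dp":[283,-39,90],"turn":[0,0,44]},
    {"claw":0.3,"dp":[283,-39,90],"turn":[0,0,44]}
  ]
}}

```text
time_s: 22.57
position: [0.5287, 0.284, 0.0605]
tool_rot: [[0.707, 0.707, -0.006], [0.707, -0.707, -0.004], [-0.007, -0.001, -1.0]]
contact_force: [-0.0, -0.4, 0.3]
width: 0.0597
finger_force: 0.0
```

Run:
```python
from h import *
blanks('wrist');s=r.observe();print(s['position'])
go((.534,.285,.026),-45)
```

```text
wrist px [471, 465] ctr [512.3 134.8] size [22.1 25.9] ang 87.1 z 0.0195 area 0.89
wrist px [596, 383] ctr [599.9 132.6] size [24.1 48.3] ang 88.8 z 0.0197 area 1.1
wrist px [320, 269] ctr [535.3 286.2] size [36.2 35.3] ang 45.2 z 0.014 area 3.69
[0.53060584 0.28446608 0.06316364]
dp [ 2.9  2.  37.2] turn [ 0.   0.1 -0. ] rows 0.9
```

Call:
{"name": "drive_tool", "arguments": {
  "moves": [
    {"claw":0.3,"dp":[3,2,20],"turn":[0,0,0]},
    {"claw":0.3,"dp":[3,2,37],"turn":[0,0,0]},
    {"claw":0.3,"dp":[3,2,37],"turn":[0,0,0]},
    {"claw":1,"dp":[3,2,37],"turn":[0,0,0]},
    {"claw":1,"dp":[3,2,37],"turn":[0,0,0]},
    {"claw":1,"dp":[3,2,37],"turn":[0,0,0]},
    {"claw":1,"dp":[3,2,37],"turn":[0,0,0]},
    {"claw":1,"dp":[3,2,37],"turn":[0,0,0]},
    {"claw":1,"dp":[3,2,37],"turn":[0,0,0]}
  ]
}}

```text
time_s: 23.37
position: [0.5361, 0.2864, 0.0292]
tool_rot: [[0.707, 0.707, 0.003], [0.707, -0.707, 0.002], [0.004, 0.001, -1.0]]
contact_force: [-2.0, -1.2, 6.0]
width: 0.0342
finger_force: 60.6
```

Run:
```python
from h import *
s=r.observe();print(s['position'],s['width'])
go((*st(-.03,.083+.025),.107),-1)
```

```text
[0.53607921 0.28638637 0.02916144] 0.034150610789306146
dp [-133.9  177.8  -78.2] turn [  0.1  -0.2 -44. ] rows 6.1
```

Call:
{"name": "drive_tool", "arguments": {
  "moves": [
    {"claw":1,"dp":[0,0,-40],"turn":[0,0,0]},
    {"claw":1,"dp":[0,10,-80],"turn":[0,0,0]},
    {"claw":1,"dp":[-134,178,-80],"turn":[0,0,-44]},
    {"claw":1,"dp":[-134,178,-80],"turn":[0,0,-44]},
    {"claw":1,"dp":[-134,178,-80],"turn":[0,0,-44]},
    {"claw":1,"dp":[-134,178,-80],"turn":[0,0,-44]},
    {"claw":1,"dp":[-134,178,-80],"turn":[0,0,-44]},
    {"claw":1,"dp":[-134,178,-80],"turn":[0,0,-44]},
    {"claw":1,"dp":[-134,178,-80],"turn":[0,0,-44]},
    {"claw":1,"dp":[-134,178,-80],"turn":[0,0,-44]},
    {"claw":1,"dp":[-134,178,-80],"turn":[0,0,-44]},
    {"claw":1,"dp":[-134,178,-80],"turn":[0,0,-44]}
  ]
}}

```text
time_s: 24.37
position: [0.5656, 0.0674, 0.1066]
tool_rot: [[0.017, 1.0, 0.0], [1.0, -0.017, 0.001], [0.001, 0.0, -1.0]]
contact_force: [1.0, 0.9, -0.3]
width: 0.0341
finger_force: 60.0
```

Call:
{"name": "drive_tool", "arguments": {
  "moves": [
    {"claw":1,"dp":[0,0,25],"turn":[0,0,0]},
    {"claw":1,"dp":[0,0,42],"turn":[0,0,0]},
    {"claw":1,"dp":[0,0,53],"turn":[0,0,0]},
    {"claw":1,"dp":[0,0,53],"turn":[0,0,0]},
    {"claw":1,"dp":[0,0,53],"turn":[0,0,0]},
    {"claw":0.4,"dp":[0,0,53],"turn":[0,0,0]},
    {"claw":0.4,"dp":[0,0,53],"turn":[0,0,0]},
    {"claw":0.4,"dp":[0,0,53],"turn":[0,0,0]},
    {"claw":0.4,"dp":[0,0,53],"turn":[0,0,0]},
    {"claw":0.4,"dp":[0,0,20],"turn":[0,0,0]},
    {"claw":0.5,"dp":[0,0,-20],"turn":[0,0,0]},
    {"claw":0.5,"dp":[0,0,-47],"turn":[0,0,0]}
  ]
}}

```text
time_s: 25.37
position: [0.5661, 0.0649, 0.1561]
tool_rot: [[0.018, 1.0, 0.001], [1.0, -0.018, -0.0], [-0.0, 0.001, -1.0]]
contact_force: [1.2, -0.2, 1.0]
width: 0.0426
finger_force: 0.0
```

Run:
```python
from h import *
blanks('wrist');s=r.observe();print(s['position'],s['width'])
im,d,K,T=cam('scene'); cv2.imwrite('pics/s3.png',im)
go((.45,.1,.35),-1)
```

```text
wrist px [318, 418] ctr [564.2 -88.4] size [31.8 37.9] ang 87.8 z 0.0385 area 0.97
wrist px [314, 309] ctr [565.1   3.9] size [37.4 34.5] ang 88.2 z 0.0388 area 1.58
wrist px [214, 270] ctr [493.3  43.7] size [23.2 23.2] ang 88.6 z 0.034 area 1.76
wrist px [314, 253] ctr [564.9  66.2] size [36.1 35. ] ang 90.0 z 0.0388 area 2.04
[0.56882853 0.06500126 0.16128551] 0.04252693591833836
dp [  33.1 -117.6 -192.1] turn [ 0.5 -0.1 -0. ] rows 5.5
```

View pics/s3.png

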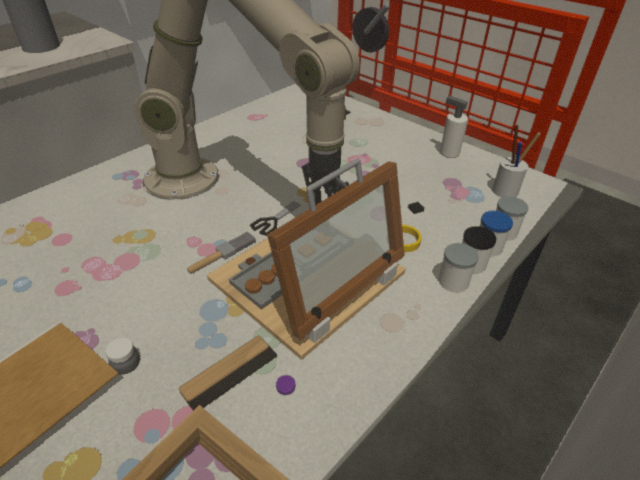

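The scene view shows the discs at (255,283) and (267,276) and the squares at (307,247) and (325,240), seen through the mesh. I'll retreat left for a final top check before lowering.

Call:
{"name": "drive_tool", "arguments": {
  "moves": [
    {"claw":0.6,"dp":[40,-40,-30],"turn":[0,0,0]},
    {"claw":0.6,"dp":[185,-60,-260],"turn":[0,0,0]},
    {"claw":0.6,"dp":[185,-60,-260],"turn":[0,0,0]},
    {"claw":0.6,"dp":[185,-60,-260],"turn":[0,0,0]},
    {"claw":0.6,"dp":[185,-60,-260],"turn":[0,0,0]},
    {"claw":0.6,"dp":[185,-60,-260],"turn":[0,0,0]},
    {"claw":0.6,"dp":[185,-60,-260],"turn":[0,0,0]},
    {"claw":0.6,"dp":[185,-60,-260],"turn":[0,0,0]},
    {"claw":0.6,"dp":[185,-60,-260],"turn":[0,0,0]},
    {"claw":0.6,"dp":[185,-60,-260],"turn":[0,0,0]},
    {"claw":0.6,"dp":[185,-60,-260],"turn":[0,0,0]}
  ]
}}

```text
time_s: 26.38
position: [0.5088, 0.2509, 0.4124]
tool_rot: [[0.018, 1.0, -0.001], [1.0, -0.018, -0.001], [-0.001, -0.001, -1.0]]
contact_force: [0.0, -0.0, -0.8]
width: 0.0346
finger_force: 0.0
```

Run:
```python
from h import *
im,d,K,T=cam('top'); W=world(d,K,T)
cv2.imwrite('pics/t4.png',cv2.convertScaleAbs(cv2.resize(im[140:310,200:470],None,fx=2.9,fy=2.9,interpolation=cv2.INTER_CUBIC),alpha=1.5))
for v in range(146,166): print(v,W[v,345].round(3),W[v,370].round(3))
s=r.observe();print(s['position']);f=go((.6,.05,.42),-1);go((.691,-.043,.42),-1)
```

```text
146 [ 0.811 -0.033  0.003] [ 0.81  -0.094  0.001]
147 [ 0.713 -0.027  0.305] [ 0.808 -0.094 -0.   ]
148 [ 0.712 -0.027  0.302] [ 0.711 -0.074  0.303]
149 [ 0.696 -0.026  0.346] [ 0.709 -0.074  0.303]
150 [ 0.694 -0.026  0.347] [ 0.693 -0.07   0.349]
151 [ 0.692 -0.026  0.348] [ 0.691 -0.07   0.35 ]
152 [ 0.689 -0.026  0.351] [ 0.689 -0.07   0.349]
153 [ 0.687 -0.026  0.352] [ 0.687 -0.07   0.35 ]
154 [ 0.687 -0.026  0.347] [ 0.686 -0.07   0.347]
155 [ 0.684 -0.026  0.35 ] [ 0.684 -0.07   0.349]
156 [ 0.697 -0.027  0.3  ] [ 0.696 -0.074  0.301]
157 [ 0.695 -0.027  0.3  ] [ 0.694 -0.073  0.301]
158 [ 0.694 -0.027  0.299] [ 0.692 -0.073  0.301]
159 [ 0.692 -0.027  0.299] [ 0.691 -0.074  0.299]
160 [ 0.691 -0.027  0.296] [ 0.69  -0.074  0.295]
161 [ 0.705 -0.028  0.238] [ 0.703 -0.077  0.243]
162 [ 0.719 -0.029  0.183] [ 0.716 -0.081  0.193]
163 [ 0.734 -0.03   0.123] [ 0.732 -0.085  0.129]
164 [ 0.742 -0.031  0.086] [ 0.742 -0.088  0.082]
165 [ 0.758 -0.032  0.022] [ 0.757 -0.092  0.021]
[0.50876459 0.25035751 0.41190993]
dp [-198.6   94.9   -8. ] turn [-0.1  0.1 -0.1] rows 5.3
dp [-289.9  187.6   -8. ] turn [-0.1  0.1 -0.1] rows 8.3
```

View pics/t4.png

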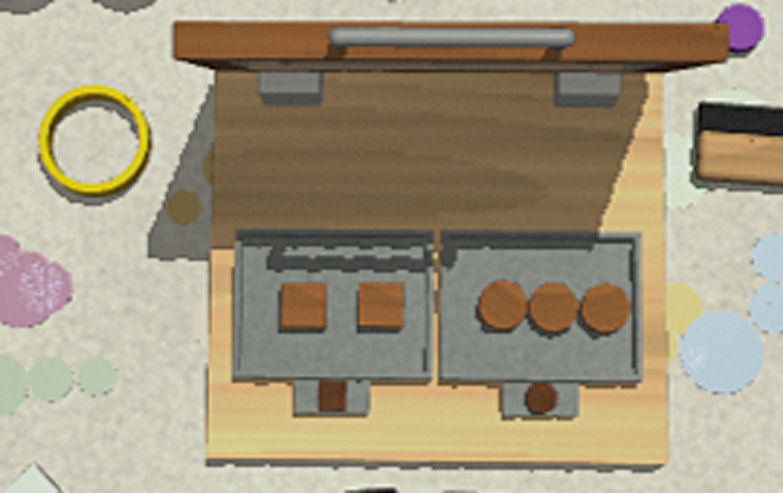

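All five lie in place: squares at (303,305) and (381,305), discs at (503,305), (553,308) and (605,308). The bar centre is at (0.690,-0.045,0.344). I'll regrasp it from above.

Call:
{"name": "drive_tool", "arguments": {
  "moves": [
    {"claw":0.5,"dp":[-290,187,-10],"turn":[0,0,0]},
    {"claw":0.5,"dp":[-290,187,-10],"turn":[0,0,0]},
    {"claw":0.5,"dp":[-290,187,-10],"turn":[0,0,0]},
    {"claw":0.5,"dp":[-290,187,-10],"turn":[0,0,0]},
    {"claw":0.5,"dp":[-290,187,-10],"turn":[0,0,0]},
    {"claw":0.5,"dp":[-290,187,-10],"turn":[0,0,0]},
    {"claw":0.5,"dp":[-290,187,-10],"turn":[0,0,0]},
    {"claw":0.5,"dp":[-290,187,-10],"turn":[0,0,0]},
    {"claw":0.5,"dp":[-290,187,-10],"turn":[0,0,0]},
    {"claw":0.5,"dp":[-290,187,-10],"turn":[0,0,0]},
    {"claw":0.5,"dp":[-290,187,-10],"turn":[0,0,0]}
  ]
}}

```text
time_s: 27.35
position: [0.6906, -0.0444, 0.4214]
tool_rot: [[0.022, 1.0, -0.003], [1.0, -0.022, -0.0], [-0.001, -0.003, -1.0]]
contact_force: [-0.9, 0.4, 0.4]
width: 0.0426
finger_force: 0.0
```

Run:
```python
from h import *
s=r.observe();print(s['position'],s['width']);go((.690,-.043,.350),-1)
```

```text
[ 0.69061364 -0.04438115  0.42138144] 0.0426488876495547
dp [ 1.4 -0.4 71.4] turn [-0.2  0.  -0.2] rows 1.7
```

Call:
{"name": "drive_tool", "arguments": {
  "moves": [
    {"claw":0.5,"dp":[0,0,25],"turn":[0,0,0]},
    {"claw":0.5,"dp":[0,0,50],"turn":[0,0,0]},
    {"claw":0.5,"dp":[0,0,71],"turn":[0,0,0]},
    {"claw":0.5,"dp":[0,0,71],"turn":[0,0,0]},
    {"claw":1,"dp":[0,0,71],"turn":[0,0,0]},
    {"claw":1,"dp":[0,0,71],"turn":[0,0,0]},
    {"claw":1,"dp":[0,0,71],"turn":[0,0,0]},
    {"claw":1,"dp":[0,0,71],"turn":[0,0,0]},
    {"claw":1,"dp":[0,0,71],"turn":[0,0,0]},
    {"claw":1,"dp":[0,0,71],"turn":[0,0,0]}
  ]
}}

```text
time_s: 28.18
position: [0.6911, -0.0412, 0.3546]
tool_rot: [[0.016, 1.0, 0.003], [1.0, -0.016, 0.001], [0.001, 0.003, -1.0]]
contact_force: [-2.4, 2.7, 6.4]
width: 0.0099
finger_force: 58.7
```

Run:
```python
from h import *
s=r.observe(); P=s['position']; print(P,s['width'],s['finger_force'])
h=st(.155,0); L=.2953; ph=np.arctan2(.0125,.295); a=np.arctan2(P[2]-.061,h[0]-P[0])-ph; print('th',np.degrees(a), 'L',np.hypot(P[2]-.061,h[0]-P[0]))
Q=rot(-1); f=lambda t:np.array([-L*np.cos(t+ph),0,L*np.sin(t+ph)])
L0=[]
for i,t in enumerate(np.linspace(a,np.radians(20),33)[1:]):
    q=f(t)-f(a); p=np.array([0,q[0],-q[2]])*1000; base=p if i%11==0 else base
    if i%11==0: print('--'); ref=L0[-1] if L0 else np.zeros(3)
    L0.append(p); print(round(np.degrees(t)),(p-ref).round().astype(int).tolist())
```

```text
[ 0.69110882 -0.04120105  0.35460546] 0.009869137048223413 58.7288635969162
th 76.23624868611691 L 0.2994487567283206
--
74 [0, -9, 2]
73 [0, -18, 4]
71 [0, -26, 7]
69 [0, -35, 9]
67 [0, -44, 12]
66 [0, -52, 16]
64 [0, -60, 19]
62 [0, -69, 23]
60 [0, -77, 27]
59 [0, -85, 31]
57 [0, -93, 36]
--
55 [0, -8, 5]
53 [0, -15, 10]
52 [0, -23, 15]
50 [0, -30, 20]
48 [0, -37, 26]
46 [0, -44, 32]
45 [0, -51, 38]
43 [0, -57, 44]
41 [0, -64, 51]
39 [0, -70, 57]
38 [0, -76, 64]
--
36 [0, -6, 7]
34 [0, -11, 14]
32 [0, -16, 22]
31 [0, -22, 29]
29 [0, -26, 37]
27 [0, -31, 45]
25 [0, -35, 53]
24 [0, -39, 61]
22 [0, -43, 69]
20 [0, -47, 77]
```

Call:
{"name": "drive_tool", "arguments": {
  "moves": [
    {"claw":1,"dp":[0,-9,2],"turn":[0,0,0]},
    {"claw":1,"dp":[0,-18,4],"turn":[0,0,0]},
    {"claw":1,"dp":[0,-26,7],"turn":[0,0,0]},
    {"claw":1,"dp":[0,-35,9],"turn":[0,0,0]},
    {"claw":1,"dp":[0,-44,12],"turn":[0,0,0]},
    {"claw":1,"dp":[0,-52,16],"turn":[0,0,0]},
    {"claw":1,"dp":[0,-60,19],"turn":[0,0,0]},
    {"claw":1,"dp":[0,-69,23],"turn":[0,0,0]},
    {"claw":1,"dp":[0,-77,27],"turn":[0,0,0]},
    {"claw":1,"dp":[0,-85,31],"turn":[0,0,0]},
    {"claw":1,"dp":[0,-93,36],"turn":[0,0,0]}
  ]
}}

```text
time_s: 29.1
position: [0.599, -0.0396, 0.319]
tool_rot: [[0.016, 1.0, 0.006], [1.0, -0.016, 0.001], [0.001, 0.006, -1.0]]
contact_force: [-0.5, 3.4, 10.0]
width: 0.0098
finger_force: 60.2
```

Call:
{"name": "drive_tool", "arguments": {
  "moves": [
    {"claw":1,"dp":[0,-8,5],"turn":[0,0,0]},
    {"claw":1,"dp":[0,-15,10],"turn":[0,0,0]},
    {"claw":1,"dp":[0,-23,15],"turn":[0,0,0]},
    {"claw":1,"dp":[0,-30,20],"turn":[0,0,0]},
    {"claw":1,"dp":[0,-37,26],"turn":[0,0,0]},
    {"claw":1,"dp":[0,-44,32],"turn":[0,0,0]},
    {"claw":1,"dp":[0,-51,38],"turn":[0,0,0]},
    {"claw":1,"dp":[0,-57,44],"turn":[0,0,0]},
    {"claw":1,"dp":[0,-64,51],"turn":[0,0,0]},
    {"claw":1,"dp":[0,-70,57],"turn":[0,0,0]},
    {"claw":1,"dp":[0,-76,64],"turn":[0,0,0]}
  ]
}}

```text
time_s: 30.02
position: [0.5234, -0.0385, 0.2541]
tool_rot: [[0.017, 1.0, 0.005], [1.0, -0.017, 0.001], [0.001, 0.005, -1.0]]
contact_force: [3.3, 2.0, 3.0]
width: 0.0096
finger_force: 59.7
```

Call:
{"name": "drive_tool", "arguments": {
  "moves": [
    {"claw":1,"dp":[0,-6,7],"turn":[0,0,0]},
    {"claw":1,"dp":[0,-11,14],"turn":[0,0,0]},
    {"claw":1,"dp":[0,-16,22],"turn":[0,0,0]},
    {"claw":1,"dp":[0,-22,29],"turn":[0,0,0]},
    {"claw":1,"dp":[0,-26,37],"turn":[0,0,0]},
    {"claw":1,"dp":[0,-31,45],"turn":[0,0,0]},
    {"claw":1,"dp":[0,-35,53],"turn":[0,0,0]},
    {"claw":1,"dp":[0,-39,61],"turn":[0,0,0]},
    {"claw":1,"dp":[0,-43,69],"turn":[0,0,0]},
    {"claw":1,"dp":[0,-46,75],"turn":[0,0,0]},
    {"claw":1,"dp":[0,-46,75],"turn":[0,0,0]},
    {"claw":1,"dp":[0,-46,75],"turn":[0,0,0]}
  ]
}}

```text
time_s: 31.02
position: [0.4763, -0.0376, 0.1764]
tool_rot: [[0.017, 1.0, 0.002], [1.0, -0.017, -0.0], [-0.0, 0.002, -1.0]]
contact_force: [9.7, 4.3, -9.8]
width: 0.0096
finger_force: 58.3
```

Run:
```python
from h import *
s=r.observe(); P=s['position']; h=st(.155,0); print(P,s['width'],s['contact_force'],np.degrees(np.arctan2(P[2]-.0605-.0,h[0]-P[0]))-2.43)
```

```text
[ 0.47632078 -0.03763073  0.17637499] 0.009587273726961637 [ 9.66835032  4.25619454 -9.80096452] 20.51943283179206
```

The angle is about 20°. Hold, release and rise straight up.

Call:
{"name": "drive_tool", "arguments": {
  "moves": [
    {"claw":1,"dp":[0,0,0],"turn":[0,0,0]},
    {"claw":1,"dp":[0,0,0],"turn":[0,0,0]},
    {"claw":0.6,"dp":[0,0,0],"turn":[0,0,0]},
    {"claw":0.6,"dp":[0,0,0],"turn":[0,0,0]},
    {"claw":0.6,"dp":[0,0,0],"turn":[0,0,0]},
    {"claw":0.6,"dp":[0,0,0],"turn":[0,0,0]},
    {"claw":0.6,"dp":[0,0,0],"turn":[0,0,0]},
    {"claw":0.6,"dp":[0,0,-20],"turn":[0,0,0]},
    {"claw":0.6,"dp":[0,0,-50],"turn":[0,0,0]},
    {"claw":0.6,"dp":[0,0,-85],"turn":[0,0,0]},
    {"claw":0.6,"dp":[60,0,-120],"turn":[0,0,0]},
    {"claw":0.6,"dp":[60,0,-120],"turn":[0,0,0]}
  ]
}}

```text
time_s: 32.02
position: [0.4775, 0.0225, 0.3002]
tool_rot: [[0.02, 1.0, 0.004], [1.0, -0.02, 0.002], [0.002, 0.003, -1.0]]
contact_force: [1.1, 1.1, 0.1]
width: 0.0341
finger_force: 0.0
```

Call:
{"name": "drive_tool", "arguments": {
  "moves": [
    {"claw":0.6,"dp":[250,0,-20],"turn":[0,0,0]},
    {"claw":0.6,"dp":[250,0,-20],"turn":[0,0,0]},
    {"claw":0.6,"dp":[250,0,-20],"turn":[0,0,0]},
    {"claw":0.6,"dp":[250,0,-20],"turn":[0,0,0]},
    {"claw":0.6,"dp":[250,0,-20],"turn":[0,0,0]},
    {"claw":0.6,"dp":[250,0,-20],"turn":[0,0,0]},
    {"claw":0.6,"dp":[250,0,-20],"turn":[0,0,0]},
    {"claw":0.6,"dp":[250,0,-20],"turn":[0,0,0]},
    {"claw":0.6,"dp":[250,0,-20],"turn":[0,0,0]}
  ]
}}

```text
time_s: 32.77
position: [0.4812, 0.2714, 0.3169]
tool_rot: [[0.017, 1.0, -0.0], [1.0, -0.017, -0.001], [-0.001, -0.0, -1.0]]
contact_force: [0.1, -0.9, 0.8]
width: 0.0339
finger_force: 0.0
```

Run:
```python
from h import *
im,d,K,T=cam('top'); W=world(d,K,T); cv2.imwrite('pics/t5.png',im)
h=st(.155,0); m=(W[...,2]>.13)&(W[...,2]<.21)&(W[...,0]<.483)&(W[...,0]>.455)&(abs(W[...,1]+.04)<.05); p=W[m]; print(len(p),p.mean(0)); q=p.mean(0)
print(np.degrees(np.arctan2(q[2]-.006-.055,h[0]-q[0]))-2.43)
```

```text
278 [ 0.47490485 -0.04157437  0.16896742]
19.000338458221712
```

View pics/t5.png

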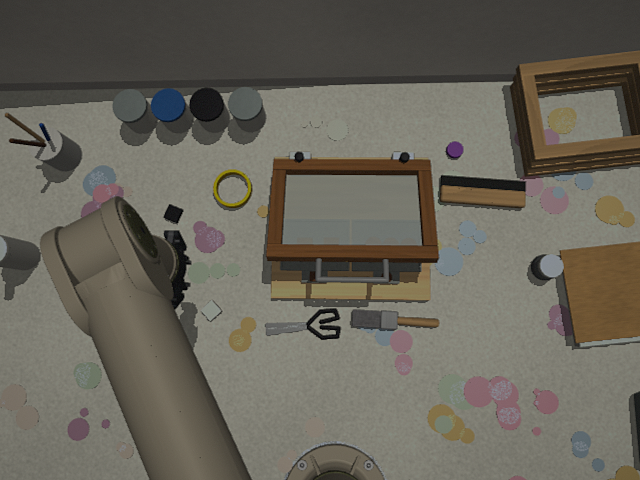

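The screen stands at about 19-20° and the bystanders are unmoved. The mesh hides the blanks, so I'll check underneath from the scene camera.

Run:
```python
from h import *
im,d,K,T=cam('scene'); a=cv2.resize(im[170:360,190:420],None,fx=3,fy=3,interpolation=cv2.INTER_CUBIC)
g=cv2.createCLAHE(4,(8,8)); l=cv2.cvtColor(a,cv2.COLOR_BGR2LAB); l[...,0]=g.apply(l[...,0]); cv2.imwrite('pics/s5.png',cv2.cvtColor(l,cv2.COLOR_LAB2BGR))
```

```text
(no output)
```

View pics/s5.png

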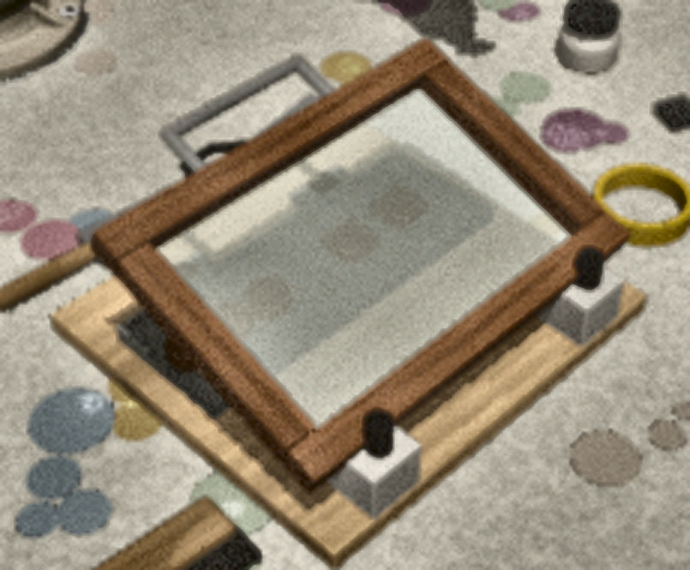

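Under the mesh the squares show at (350,240) and (398,205) and discs at (268,297) and (180,355), with the third hidden behind the frame rail. None lies on the table, so I'm handing in.

```bash
python3 -c "
from cell import r
print(r.hand_in())"
```

```text
the job is handed in; nothing more can be done
None
```

The job is handed in with no verdict returned: the three discs and two squares were flat in their own trays at the last clear look before lowering (afterwards four showed under the mesh, one disc hidden by the frame), the screen stands at about 19–20°, and the tape, squeegee, jars, brush and scissors were not touched.

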